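Raise the inspection camera a notch and stand the calibration target under it

TASK

Lift the inspection camera by its black lug to the next notch, so that its orange pawl has caught on the blue tooth of the column and no higher, and let go. Then carry the top-heavy yellow calibration target upright to the stand and set it down gently on its own foot, wholly inside the blue ring under the lens, so that it stays standing by itself. Leave the other things on the bench where they are.

Things in the scene. Friction and masses are not known exactly. Their poses are not given: they have to be found in the camera images.
- stand: Camera stand fixed to the bench; origin under the ring's centre, z up, open front along -x, back along +x. Its white base plate, 20 mm high, reaches 90 mm to +x and -x, 80 mm to -y and 170 mm to +y. A column 36 mm square, 412 mm high, stands 120 mm to +y. On the column's +x face are four teeth 45 mm apart: the third from the bottom is blue, the others grey.
- ring (a point): Centre of the blue ring painted on the base plate's top face, 20 mm above the bench; axes as the stand's. The ring is 60 mm inside and 68 mm outside. The camera hangs over it, so it must be reached from the front (-x) with the tool tilted.
- carriage (a joint): Height of the camera carriage on the column (m, up positive, travel -0.020 to 0.155, about 0.55 kg, light friction). With the pawl on a tooth it reads 0, 0.045, 0.090 (the blue tooth) or 0.135; it starts at 0.045, just below blue. Let go, it falls to the last tooth passed. The pawl snaps in a few mm above the resting reading. Past 0.135 it catches the tooth above blue and cannot come back.
- pawl (a joint): Swing of the orange spring pawl at the back of the carriage (rad): 0 fully in over a tooth, up to 0.65 swung away; each tooth pushes it out as the carriage passes upward and it springs back by itself.
- lug (a point): Near the middle of the carriage's black lift lug, a level bar 16 mm wide (y), 32 mm high (z), sticking out to -x from the carriage: fixed 26 mm to +x of this point, free end 26 mm to -x. Axes as the stand's. It rises with the carriage, 66 mm to -x of the column's axis, 150 mm above the base plate when the carriage reads 0. Its two sides are free for fingers.
- lens (a point): Centre of the underside of the camera's lens, straight above the ring's centre: 100 mm above the plate when the carriage reads 0, 190 mm when it reads 0.090. The lens is 36 mm across; the camera body above it (from 45 mm above this point) is 48 mm across.
- target_mid (a point): Half-way up the axis of the loose calibration target, 50 mm above the bottom of its foot (z axis along its length, up). It stands upright on the bench, 100 mm tall, 0.3 kg: a steel foot 34 mm across and 8 mm high, a steel stem 16 mm across, and a heavy yellow drum on top, 42 mm across and 34 mm high, whose centre is 33 mm above this point. It tips over if leaned more than about 12 degrees.
- jar: Loose lidded glass jar with a paper label, 60 mm across, 85 mm tall; origin under its centre. Bystander.
- amber: Loose amber bottle with black cap, 64 mm across, 150 mm tall; origin under its centre. Bystander.
- beaker: Loose glass beaker, 76 mm across, 100 mm tall; origin under its centre. Bystander.
- dishes: Loose stack of three culture dishes, 90 mm across, 44 mm tall; origin under its centre. Bystander.
- slidebox: Loose blue slide box, 90 x 50 x 28 mm; origin under its centre, x along its length. Bystander.

How it is judged:
By the outcome, as a careful person would: the job done as asked, in the order asked, and still so for the second after the job is handed in, with the robot touching nothing.
It also fails if it takes over 67 s, if anything falls off the work surface, if the arm or the gripper's body presses on something with over 40 N, if the wrist force passes 120 N, or if a joint passes its speed limit or range.

ROBOT

A 7-joint arm with a two-finger parallel gripper is mounted at the origin on the work surface. World frame = base frame: x ahead of the robot, y to its left, z up, the work surface at z = 0. Lengths are in m, angles in rad, forces in N, time in s.
With the tool pointing down it reaches from about 0.425 to 0.875 m from the base axis. Payload 4.7 kg.
Tool frame: the origin (TCP) lies at the centre of the arm's flange, where the gripper is bolted on; the fingertips stand 182 mm ahead of it and the grasp point (between the pads) lies ahead of it (ctrl.hold_point_z is the z of the grasp point in the tool frame, in m); z points along the fingers, y is the direction in which the jaws open and shut (so a half turn about z gives the same grasp; the last joint's range is limited). The gripper opens to 87 mm and grips with 3 to 60 N. Pads are 19 mm wide; open, the fingers measure 117 mm over their backs; the gripper's body (75 mm by 190 mm) begins 51 mm behind the grasp point.
Start: joints at [1.241, 0.321, -0.07, 1.45, 0.023, 1.371, -0.057], TCP at [0.219, -0.612, 0.405] pointing down, gripper open.
Joint ranges: [-2.86, 2.86], [-0.3, 2.09], [-1.38, 1.24], [0.06, 2.45], [-1.56, 4.7], [0.09, 2.05], [-2.69, 2.69]. Speed limits (rad/s): [2.57, 2.57, 3.14, 3.14, 3.14, 3.14, 3.14].

INTERFACE

Orientations are given as a rotation vector (axis times angle).
In Python, from bench import get_state, imaging, workorder, ctrl gives the robot as it stands.
- The arm moves only by the tool step_arm, never from a script. Its argument "increments" is a list of rows, each an object of numbers: "claw": the opening, from 0 (shut) to 1 (fully open); "tx", "ty", "tz": the shift along the tool's x, y, z in m; "spin": the turn about the tool's z in degrees. A call has 1 to 8 rows; each row is the pose to reach, as a shift and turn from the pose commanded when the call began, along the tool's axes at that moment; what a row does not reach only later rows make up. A row lasts 1/12 s, in which the tool goes at most 41.7 mm and 7.16 degrees, less where a joint would pass 70% of its speed; a pose out of reach is approached as far as the arm can. A call with a gripper value outside its range is refused whole. The fingers move at their own pace and stop on an object; "force" is the grip in N (left out, the last holds). Time passes only in rows, so rows that repeat a pose let the fingers close. It gives the time, the measured TCP pose, the force and the opening at its end, in the units of the state.
- get_state(): the state, without advancing time (a new reading comes with each control period).
- imaging.get_image(name): name is "scene" or "top"; returns the picture (400x640x3 uint8, blue, green, red); there is no depth.
- imaging.camera_params(name): a dict with "intrinsics" (3x3 intrinsics, pixels), "camera_from_world" (4x4, takes a point from world to camera coordinates). Camera axes: x right, y down, z forward; pixel columns grow to the right and rows downward; lengths in m; the calibration is good to about 2 mm. A picture is of the moment at which its call begins. camera_params takes no time and is no camera call.
- workorder.close_job(): hands the job in, once; it reports no verdict.
The state is a dict: "time": time; "joint_positions": joint angles; "qd": joint speeds; "joint_torque": joint torques, N m; "position": TCP position; "tool_rot": TCP orientation; "ft_force": force on the tool from outside, world axes, zero at the start; "torque": the same for the moment, N m; "grip_width": opening from 0.0 (shut) to 1.0 (fully open).
Only numpy, scipy, OpenCV 4.12 (cv2) and the standard library are available. Lean on these libraries where they do the work, as an engineer would, in place of code of your own. Each camera call takes 0.05 s, during which the arm holds its last target. There are 200 camera calls.

## Working session

There is one attempt and no reset: what is moved stays moved. The work goes in short steps, Python scripts to look and compute and a tool call to move; the robot and the scene stay as the last step left them, time stands still between calls to the robot, and variables do not carry over. Pictures are saved under pics/ and viewed, on a budget of 10 in all, crops included, one or two more only if the job needs it, and the job is handed in when it is done.

Besides the shell and the picture viewer there is one more tool, called after "Request:" by a JSON object that holds its "op" and its "data", one argument or row to a line. step_arm: Moves the arm, as the interface text tells. Its arguments: {"type":"object","properties":{"increments":{"type":"array"},"force":{"type":"number"}},"required":["increments"]}

```bash
ls; mkdir -p pics
python3 - <<'E'
from bench import get_state, imaging, workorder, ctrl
import cv2
s=get_state();print({k:s[k] for k in('time','position','tool_rot','grip_width')},ctrl.hold_point_z)
for n in('scene','top'):
    cv2.imwrite(f'pics/{n}0.png',imaging.get_image(n)); p=imaging.camera_params(n);print(p)
E
```

```text
pics
{'time': 0.0, 'position': array([ 0.21896502, -0.61179771,  0.40362621]), 'tool_rot': array([-3.09339973e+00, -5.37014176e-01,  7.46320701e-04]), 'grip_width': 1.0013130126795098} 0.1635
{'intrinsics': array([[381.54425719,   0.        , 323.05621543],
       [  0.        , 381.54425719, 195.09010761],
       [  0.        ,   0.        ,   1.        ]]), 'camera_from_world': array([[ 0.69925929,  0.71478871,  0.01065524, -0.34928761],
       [ 0.44839287, -0.42694512, -0.78527811, -0.22359596],
       [-0.55675872,  0.55389075, -0.6190515 ,  1.38637848],
       [ 0.        ,  0.        ,  0.        ,  1.        ]])}
{'intrinsics': array([[395.16588998,   0.        , 319.83646053],
       [  0.        , 395.16588998, 207.84058143],
       [  0.        ,   0.        ,   1.        ]]), 'camera_from_world': array([[-0.06618841, -0.99780599, -0.00151371, -0.06036701],
       [-0.97595067,  0.06505429, -0.20805823,  0.62604262],
       [ 0.20770022, -0.01229374, -0.97811527,  1.02852895],
       [ 0.        ,  0.        ,  0.        ,  1.        ]])}
```

View pics/scene0.png

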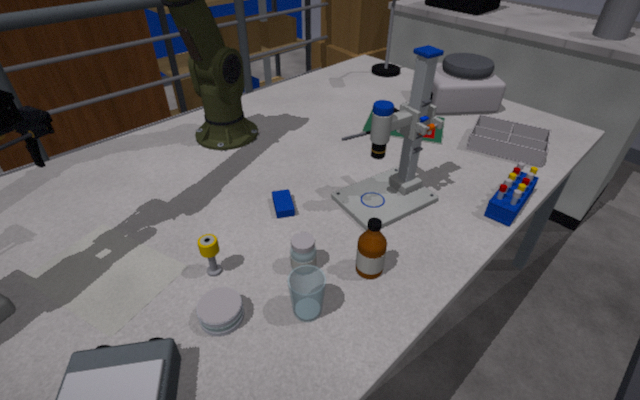

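View pics/top0.png

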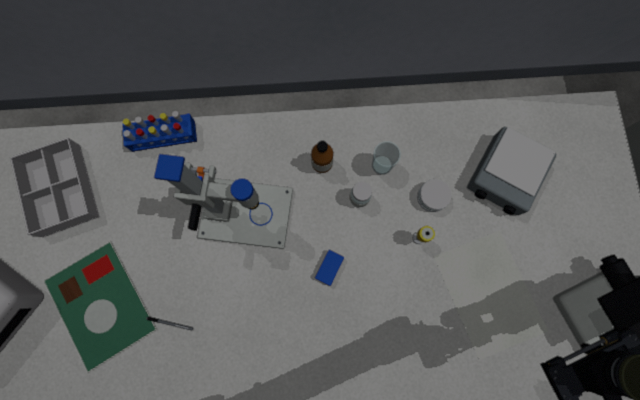

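Scene view: yellow target at (208,250), ring at (372,200), camera at (382,125). Top view: ring at (261,214), lug at (194,217), target at (425,234), arm at lower right. I'll enlarge both around the stand.

```bash
cat > h.py <<'E'
import numpy as np, cv2
from bench import get_state, imaging, workorder, ctrl
from scipy.spatial.transform import Rotation as R
P={n:imaging.camera_params(n) for n in('scene','top')}
def onz(n,uv,z):
    K,T=P[n]['intrinsics'],P[n]['camera_from_world']
    d=T[:3,:3].T@np.linalg.solve(K,[*uv,1]);c=-T[:3,:3].T@T[:3,3]
    return c+d*(z-c[2])/d[2]
def proj(n,p):
    K,T=P[n]['intrinsics'],P[n]['camera_from_world']
    q=(T[:3,:3]@np.atleast_2d(p).T).T+T[:3,3];q=q@K.T
    return q[:,:2]/q[:,2:]
def tri(uvs):
    A=[];b=[]
    for n,uv in uvs.items():
        K,T=P[n]['intrinsics'],P[n]['camera_from_world']
        d=T[:3,:3].T@np.linalg.solve(K,[*uv,1]);d/=np.linalg.norm(d);c=-T[:3,:3].T@T[:3,3]
        M=np.eye(3)-np.outer(d,d);A.append(M);b.append(M@c)
    A=np.vstack(A);b=np.hstack(b);x=np.linalg.lstsq(A,b,rcond=None)[0]
    return x,np.linalg.norm(A@x-b)
E
python3 - <<'E'
from h import *
top=cv2.imread('pics/top0.png');sc=cv2.imread('pics/scene0.png')
a=cv2.resize(top[150:260,150:300],None,fx=5.2,fy=5.2,interpolation=cv2.INTER_CUBIC);cv2.imwrite('pics/ct.png',a)
a=cv2.resize(sc[40:225,325:450],None,fx=3.2,fy=3.2,interpolation=cv2.INTER_CUBIC)
b=cv2.resize(sc[225:285,190:240],None,fx=7,fy=7,interpolation=cv2.INTER_CUBIC)
c=np.zeros((592,760,3),np.uint8);c[:a.shape[0],:400]=a[:592];c[:420,405:755]=b;cv2.imwrite('pics/cs.png',c)
for n,im in(('top',top),('scene',sc)):
    hsv=cv2.cvtColor(im,cv2.COLOR_BGR2HSV)
    for nm,lo,hi in(('blue',(100,90,40),(130,255,255)),('yel',(20,120,80),(35,255,255)),('orange',(4,150,120),(16,255,255))):
        m=cv2.inRange(hsv,lo,hi);k,_,st,ce=cv2.connectedComponentsWithStats(m)
        for i in range(1,k):
            if st[i,4]>12: print(n,nm,st[i],ce[i].round(1))
E
```

```text
top blue [ 123  113   74   38 1557] [161.  133.6]
top blue [154 154  31  28 659] [169.3 167.6]
top blue [197 176   5   5  14] [199.6 177.4]
top blue [230 179  24  22 402] [241.5 189.5]
top blue [250 203  23  23  54] [263.2 215.6]
top blue [315 250  29  36 567] [329.  267.4]
top yel [160 113   7   6  30] [162.8 115.5]
top yel [123 119   7   6  32] [125.8 121.4]
top yel [149 127   6   6  31] [151.6 129.5]
top yel [419 226  16  16  72] [425.5 234. ]
top orange [197 167   5   4  17] [199.4 168.5]
scene blue [243   0  16  17 230] [250.4   7.3]
scene blue [266   0   7  12  71] [268.5   5.4]
scene blue [276   0  26  12 250] [287.3   4.4]
scene blue [208   3  28  15 289] [222.5   9.8]
scene blue [144   8  19  29 343] [153.3  22.8]
scene blue [286  11  16  28 196] [297.3  22. ]
scene blue [165  13  14  21 163] [170.8  23.7]
scene blue [170  36  18  19 220] [178.   44.8]
scene blue [153  40  15  19 214] [160.   48.5]
scene blue [413  45  31  14 275] [428.   51.3]
scene blue [160  72   6   5  18] [161.9  74.2]
scene blue [251  76   9  13  84] [254.5  82.3]
scene blue [373 100  21  16 290] [383.1 107.8]
scene blue [419 115  10   7  48] [423.6 118.2]
scene blue [ 484  172   54   54 1164] [508.7 202. ]
scene blue [272 190  23  28 497] [283.  203.3]
scene blue [361 193  11  14  25] [364.3 200.6]
scene blue [376 194   9  13  24] [381.1 200.8]
scene yel [531 167   7   7  36] [533.7 169.5]
scene yel [509 172   8   8  42] [512.1 175.5]
scene yel [518 183   8   8  46] [521.6 186.5]
scene yel [198 234  21  24 282] [208.4 247.6]
scene orange [428 124   7   5  22] [431.1 125.5]
```

View pics/ct.png

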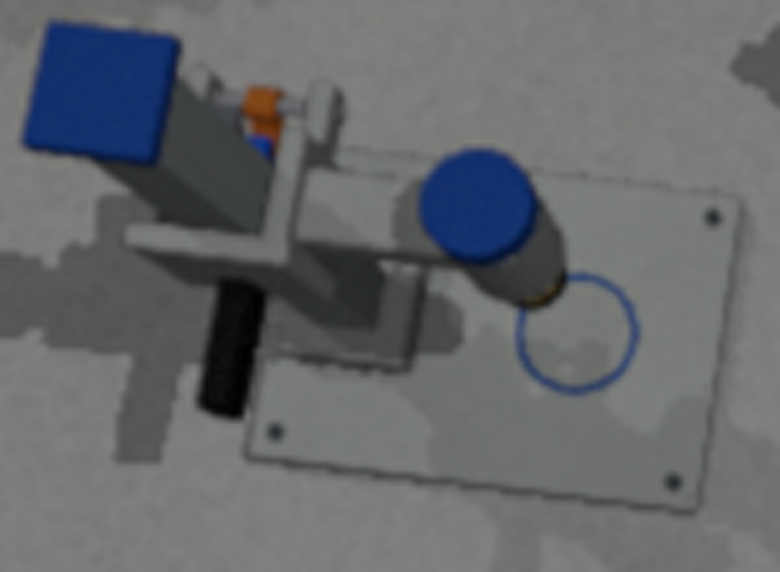

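View pics/cs.png

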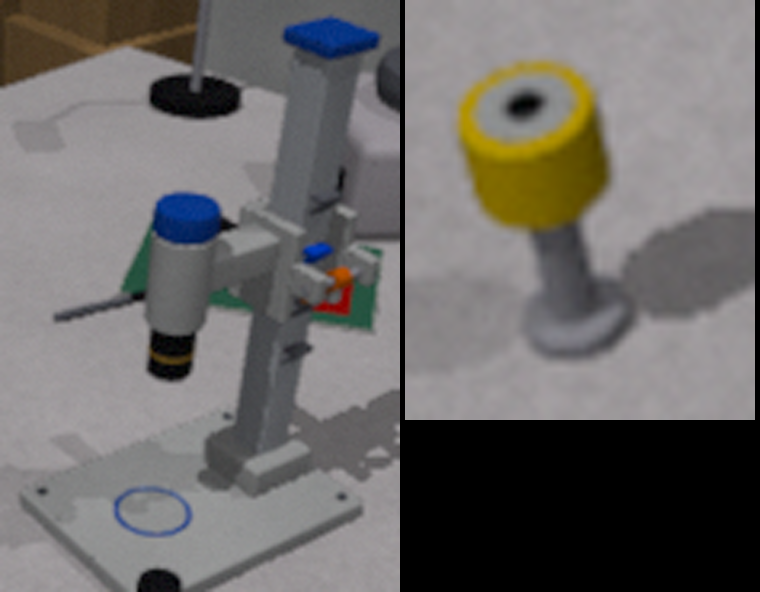

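Run:
```python
from h import *
r1,r2=onz('top',(261,214),.02),onz('scene',(372.8,199.7),.02);print('ring',r1,r2,tri({'top':(261,214),'scene':(372.8,199.7)}))
c=[onz('top',p,.02) for p in((292.7,188.5),(284,247.7),(197.1,238.1))]
for a,b in((0,1),(1,2)):
    d=c[a]-c[b] if a==0 else c[b]-c[a]; print('edge',np.linalg.norm(d),np.degrees(np.arctan2(d[1],d[0])))
print('lugend/root',onz('top',(192.7,229.8),.02+.15+.045+.016),onz('top',(196.2,204.8),.231))
print('target top',onz('top',(425.5,234),.1),onz('scene',(207.1,239.7),.1),'foot',onz('scene',(215,270),.006))
for nm,uv,z in(('jar',(361,190),.085),('dish',(435,195),.044),('beaker',(385,160),.05),('amber',(322,147),.15),('box',(329,267),.028)): print(nm,onz('top',uv,z))
```

```text
ring [0.6235601  0.06786387 0.02      ] [0.62742198 0.06837441 0.02      ] (array([0.6250664 , 0.06926174, 0.01777281]), np.float64(0.0020729818269859335))
edge 0.1743360926271287 -11.088153999631496
edge 0.24910015383289835 79.89979613808391
lugend/root [0.55328486 0.19750165 0.231     ] [0.61215629 0.18933936 0.231     ]
target top [ 0.52430714 -0.37526164  0.1       ] [ 0.52775105 -0.37824678  0.1       ] foot [ 0.53196723 -0.37911869  0.006     ]
jar [ 0.65903262 -0.21760977  0.085     ]
dish [ 0.6407579  -0.43132402  0.044     ]
beaker [ 0.75225036 -0.2988005   0.05      ]
amber [ 0.76611618 -0.11726639  0.15      ]
box [ 0.45930739 -0.11652687  0.028     ]
```

Cross-checks agree within 4 mm: ring ≈ (0.625, 0.068), stand yaw ≈ -10.5°, lug ≈ (0.582, 0.197, 0.215), target ≈ (0.527, -0.377). I'll work out the moves toward the lug, passing in front of the stand.

```bash
cat >> h.py <<'E'
yaw=np.radians(-10.4)
S=np.array([[np.cos(yaw),-np.sin(yaw),0],[np.sin(yaw),np.cos(yaw),0],[0,0,1]]);RING=np.array([.6255,.068,.02])
def stand(x,y,z): return RING+S@[x,y,z]   # z above plate
def go(*gs, base=None):
    "grasp points -> shifts in tool axes from measured pose (orientation kept)"
    s=get_state();Q=R.from_rotvec(s['tool_rot']).as_matrix();g0=s['position']+Q[:,2]*ctrl.hold_point_z
    print('t %.2f grasp'%s['time'],g0.round(4),'tool z',Q[:,2].round(3),'y',Q[:,1].round(3),'grip %.3f'%s['grip_width'],'F',np.round(s['ft_force'],1),'q',np.round(s['joint_positions'],2))
    for g in gs: print(np.round(g,4),'->',((Q.T@(np.array(g)-g0))*1000).round(1),'mm')
E
python3 - <<'E'
from h import *
go((.46,-.05,.30),stand(-.17,.12,.29),stand(-.08,.12,.29),stand(-.08,.12,.195))
E
```

```text
t 0.10 grasp [ 0.2189 -0.6115  0.2403] tool z [-0.001  0.002 -1.   ] y [ 0.337 -0.941 -0.002] grip 0.999 F [ 0.7 -0.3  0.4] q [ 1.24  0.32 -0.07  1.45  0.02  1.37 -0.06]
[ 0.46 -0.05  0.3 ] -> [ 416.3 -447.5  -59. ] mm
[0.48   0.2167 0.31  ] -> [ 525.  -691.9  -68.6] mm
[0.5685 0.2005 0.31  ] -> [ 602.9 -646.7  -68.7] mm
[0.5685 0.2005 0.215 ] -> [ 602.9 -646.6   26.3] mm
```

Request:
{"op": "step_arm", "data": {
  "increments": [
    {"tx": 0.026,"ty": -0.028,"tz": -0.004},
    {"tx": 0.052,"ty": -0.056,"tz": -0.008},
    {"tx": 0.078,"ty": -0.084,"tz": -0.012},
    {"tx": 0.104,"ty": -0.112,"tz": -0.015},
    {"tx": 0.13,"ty": -0.14,"tz": -0.02},
    {"tx": 0.156,"ty": -0.168,"tz": -0.024},
    {"tx": 0.182,"ty": -0.196,"tz": -0.028},
    {"tx": 0.208,"ty": -0.224,"tz": -0.03}
  ]
}}

```text
invalid input at $.increments[0]: expected keys claw, tx, ty, tz, spin
```

Request:
{"op": "step_arm", "data": {
  "increments": [
    {"tx": 0.026,"ty": -0.028,"tz": -0.004},
    {"tx": 0.052,"ty": -0.056,"tz": -0.008},
    {"tx": 0.078,"ty": -0.084,"tz": -0.012},
    {"tx": 0.104,"ty": -0.112,"tz": -0.015},
    {"tx": 0.13,"ty": -0.14,"tz": -0.02},
    {"tx": 0.156,"ty": -0.168,"tz": -0.024},
    {"tx": 0.182,"ty": -0.196,"tz": -0.028},
    {"tx": 0.208,"ty": -0.224,"tz": -0.03}
  ]
}}

```text
invalid input at $.increments[0]: expected keys claw, tx, ty, tz, spin
```

Request:
{"op": "step_arm", "data": {
  "increments": [
    {"tx": 0.014,"ty": -0.03,"tz": 0,"spin": 4},
    {"tx": 0.028,"ty": -0.06,"spin": 8},
    {"tx": 0.042,"ty": -0.09,"spin": 12},
    {"tx": 0.055,"ty": -0.12,"spin": 16},
    {"tx": 0.07,"ty": -0.15,"spin": 20},
    {"tx": 0.083,"ty": -0.18,"spin": 24},
    {"tx": 0.096,"ty": -0.21,"spin": 28},
    {"tx": 0.109,"ty": -0.244,"tz": -0.01,"spin": 30}
  ]
}}

```text
invalid input at $.increments[0]: expected keys claw, tx, ty, tz, spin
```

Run:
```python
from h import *
go(stand(-.17,.12,.29),stand(-.08,.12,.29),stand(-.08,.12,.195)); print(S)
```

```text
t 0.10 grasp [ 0.2189 -0.6115  0.2403] tool z [-0.001  0.002 -1.   ] y [ 0.337 -0.941 -0.002] grip 0.999 F [ 0.7 -0.3  0.4] q [ 1.24  0.32 -0.07  1.45  0.02  1.37 -0.06]
[0.48   0.2167 0.31  ] -> [ 525.  -691.9  -68.6] mm
[0.5685 0.2005 0.31  ] -> [ 602.9 -646.7  -68.7] mm
[0.5685 0.2005 0.215 ] -> [ 602.9 -646.6   26.3] mm
[[ 0.98357147  0.18051915  0.        ]
 [-0.18051915  0.98357147  0.        ]
 [ 0.          0.          1.        ]]
```

Request:
{"op": "step_arm", "data": {
  "increments": [
    {"claw": 1,"tx": 0.026,"ty": -0.028,"tz": -0.004,"spin": 0},
    {"claw": 1,"tx": 0.052,"ty": -0.056,"tz": -0.008,"spin": 0},
    {"claw": 1,"tx": 0.078,"ty": -0.084,"tz": -0.012,"spin": 0},
    {"claw": 1,"tx": 0.104,"ty": -0.112,"tz": -0.015,"spin": 0},
    {"claw": 1,"tx": 0.13,"ty": -0.14,"tz": -0.02,"spin": 0},
    {"claw": 1,"tx": 0.156,"ty": -0.168,"tz": -0.024,"spin": 0},
    {"claw": 1,"tx": 0.182,"ty": -0.196,"tz": -0.028,"spin": 0},
    {"claw": 1,"tx": 0.208,"ty": -0.224,"tz": -0.03,"spin": 0}
  ]
}}

```text
time: 0.77
position: [0.3398, -0.329, 0.4349]
tool_rot: [3.095, 0.537, -0.0]
ft_force: [0.6, -0.2, 0.4]
grip_width: 0.999
```

Request:
{"op": "step_arm", "data": {
  "increments": [
    {"claw": 1,"tx": 0.026,"ty": -0.028,"tz": -0.004,"spin": 0},
    {"claw": 1,"tx": 0.052,"ty": -0.056,"tz": -0.008,"spin": 0},
    {"claw": 1,"tx": 0.078,"ty": -0.084,"tz": -0.012,"spin": 0},
    {"claw": 1,"tx": 0.104,"ty": -0.112,"tz": -0.015,"spin": 0},
    {"claw": 1,"tx": 0.13,"ty": -0.14,"tz": -0.02,"spin": 0},
    {"claw": 1,"tx": 0.156,"ty": -0.168,"tz": -0.024,"spin": 0},
    {"claw": 1,"tx": 0.182,"ty": -0.196,"tz": -0.028,"spin": 0},
    {"claw": 1,"tx": 0.208,"ty": -0.224,"tz": -0.03,"spin": 0}
  ]
}}

```text
time: 1.43
position: [0.4599, -0.048, 0.4651]
tool_rot: [3.094, 0.537, 0.001]
ft_force: [0.2, -0.3, 0.2]
grip_width: 0.999
```

Request:
{"op": "step_arm", "data": {
  "increments": [
    {"claw": 1,"tx": 0.014,"ty": -0.03,"tz": 0,"spin": 4},
    {"claw": 1,"tx": 0.028,"ty": -0.06,"tz": 0,"spin": 8},
    {"claw": 1,"tx": 0.042,"ty": -0.09,"tz": 0,"spin": 12},
    {"claw": 1,"tx": 0.055,"ty": -0.12,"tz": 0,"spin": 16},
    {"claw": 1,"tx": 0.07,"ty": -0.15,"tz": 0,"spin": 20},
    {"claw": 1,"tx": 0.083,"ty": -0.18,"tz": 0,"spin": 24},
    {"claw": 1,"tx": 0.096,"ty": -0.21,"tz": 0,"spin": 28},
    {"claw": 1,"tx": 0.109,"ty": -0.244,"tz": -0.01,"spin": 30}
  ]
}}

```text
time: 2.1
position: [0.4798, 0.2168, 0.4731]
tool_rot: [3.126, -0.29, -0.004]
ft_force: [1.1, 0.1, 0.1]
grip_width: 1.002
```

Run:
```python
from h import *
go(stand(-.17,.12,.29),stand(-.08,.12,.29),stand(-.08,.12,.195)); print(S)
```

```text
t 2.10 grasp [0.4793 0.2165 0.3096] tool z [-0.003 -0.002 -1.   ] y [-0.184 -0.983  0.002] grip 1.002 F [1.1 0.1 0.1] q [ 0.46  0.11 -1.    1.62  0.09  1.47 -2.3 ]
[0.48   0.2167 0.31  ] -> [ 0.6 -0.4 -0.4] mm
[0.5685 0.2005 0.31  ] -> [90.6 -0.7 -0.6] mm
[0.5685 0.2005 0.215 ] -> [90.8 -0.9 94.4] mm
[[ 0.98357147  0.18051915  0.        ]
 [-0.18051915  0.98357147  0.        ]
 [ 0.          0.          1.        ]]
```

Request:
{"op": "step_arm", "data": {
  "increments": [
    {"claw": 1,"tx": 0,"ty": 0,"tz": 0.03,"spin": 0},
    {"claw": 1,"tx": 0,"ty": 0,"tz": 0.06,"spin": 0},
    {"claw": 1,"tx": 0,"ty": 0,"tz": 0.094,"spin": 0},
    {"claw": 1,"tx": 0.025,"ty": 0,"tz": 0.094,"spin": 0},
    {"claw": 1,"tx": 0.05,"ty": 0,"tz": 0.094,"spin": 0},
    {"claw": 1,"tx": 0.07,"ty": 0,"tz": 0.094,"spin": 0},
    {"claw": 1,"tx": 0.09,"ty": 0,"tz": 0.094,"spin": 0},
    {"claw": 1,"tx": 0.09,"ty": 0,"tz": 0.094,"spin": 0}
  ]
}}

```text
time: 2.77
position: [0.572, 0.1978, 0.3793]
tool_rot: [-3.128, 0.289, 0.001]
ft_force: [-0.6, -1.5, 0.1]
grip_width: 1.001
```

Run:
```python
from h import *
go(stand(-.08,.12,.195))
t=imaging.get_image('top');s=imaging.get_image('scene')
a=cv2.resize(t[130:260,140:300],None,fx=2.4,fy=2.4,interpolation=cv2.INTER_CUBIC)
b=cv2.resize(s[60:225,325:450],None,fx=3.2,fy=3.2,interpolation=cv2.INTER_CUBIC)
c=np.zeros((528,790,3),np.uint8);c[:a.shape[0],:a.shape[1]]=a;c[:b.shape[0],388:388+b.shape[1]]=b;cv2.imwrite('pics/g1.png',c)
```

```text
t 2.77 grasp [0.5719 0.1979 0.2158] tool z [-0.  0. -1.] y [-0.183 -0.983 -0.   ] grip 1.001 F [-0.6 -1.5  0.1] q [ 0.36  0.37 -0.92  1.58  0.3   1.34 -2.35]
[0.5685 0.2005 0.215 ] -> [-3.8 -1.9  0.8] mm
```

View pics/g1.png

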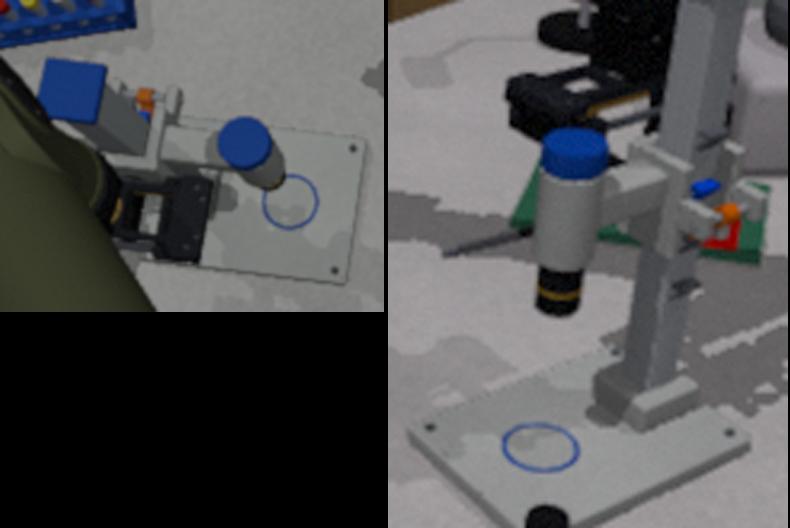

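The top view shows the gripper beside the column over the lug, clear of the camera; carriage unmoved. Next I close on it.

Request:
{"op": "step_arm", "data": {
  "increments": [
    {"claw": 0,"tx": -0.003,"ty": 0,"tz": 0,"spin": 0},
    {"claw": 0,"tx": -0.003,"ty": 0,"tz": 0,"spin": 0},
    {"claw": 0,"tx": -0.003,"ty": 0,"tz": 0,"spin": 0},
    {"claw": 0,"tx": -0.003,"ty": 0,"tz": 0,"spin": 0},
    {"claw": 0,"tx": -0.003,"ty": 0,"tz": 0,"spin": 0},
    {"claw": 0,"tx": -0.003,"ty": 0,"tz": 0,"spin": 0},
    {"claw": 0,"tx": -0.003,"ty": 0,"tz": 0,"spin": 0},
    {"claw": 0,"tx": -0.003,"ty": 0,"tz": 0,"spin": 0}
  ],
  "force": 30
}}

```text
time: 3.53
position: [0.5657, 0.2009, 0.3808]
tool_rot: [3.129, -0.282, 0.0]
ft_force: [-1.0, 0.5, 1.1]
grip_width: 0.479
```

Request:
{"op": "step_arm", "data": {
  "increments": [
    {"claw": 0,"tx": 0,"ty": 0,"tz": 0,"spin": 0},
    {"claw": 0,"tx": 0,"ty": 0,"tz": 0,"spin": 0},
    {"claw": 0,"tx": 0,"ty": 0,"tz": 0,"spin": 0},
    {"claw": 0,"tx": 0,"ty": 0,"tz": 0,"spin": 0},
    {"claw": 0,"tx": 0,"ty": 0,"tz": 0,"spin": 0},
    {"claw": 0,"tx": 0,"ty": 0,"tz": 0,"spin": 0},
    {"claw": 0,"tx": 0,"ty": 0,"tz": 0,"spin": 0},
    {"claw": 0,"tx": 0,"ty": 0,"tz": 0,"spin": 0}
  ]
}}

```text
time: 4.2
position: [0.5658, 0.2025, 0.3808]
tool_rot: [-3.125, 0.281, -0.002]
ft_force: [2.8, 4.3, -2.2]
grip_width: 0.185
```

Opening 0.185 ≈ 16 mm, so the lug is gripped. Lifting in stages.

Request:
{"op": "step_arm", "data": {
  "increments": [
    {"claw": 0,"tx": 0,"ty": 0,"tz": -0.005,"spin": 0},
    {"claw": 0,"tx": 0,"ty": 0,"tz": -0.01,"spin": 0},
    {"claw": 0,"tx": 0,"ty": 0,"tz": -0.016,"spin": 0},
    {"claw": 0,"tx": 0,"ty": 0,"tz": -0.022,"spin": 0},
    {"claw": 0,"tx": 0,"ty": 0,"tz": -0.028,"spin": 0},
    {"claw": 0,"tx": 0,"ty": 0,"tz": -0.034,"spin": 0},
    {"claw": 0,"tx": 0,"ty": 0,"tz": -0.04,"spin": 0},
    {"claw": 0,"tx": 0,"ty": 0,"tz": -0.04,"spin": 0}
  ]
}}

```text
time: 4.87
position: [0.5658, 0.2024, 0.4209]
tool_rot: [-3.125, 0.28, -0.002]
ft_force: [2.3, 5.0, -3.4]
grip_width: 0.179
```

Request:
{"op": "step_arm", "data": {
  "increments": [
    {"claw": 0,"tx": 0,"ty": 0,"tz": -0.003,"spin": 0},
    {"claw": 0,"tx": 0,"ty": 0,"tz": -0.006,"spin": 0},
    {"claw": 0,"tx": 0,"ty": 0,"tz": -0.009,"spin": 0},
    {"claw": 0,"tx": 0,"ty": 0,"tz": -0.012,"spin": 0},
    {"claw": 0,"tx": 0,"ty": 0,"tz": -0.013,"spin": 0},
    {"claw": 0,"tx": 0,"ty": 0,"tz": -0.013,"spin": 0}
  ]
}}

```text
time: 5.37
position: [0.5658, 0.2024, 0.4333]
tool_rot: [-3.125, 0.28, -0.001]
ft_force: [4.1, 4.9, -4.3]
grip_width: 0.183
```

Run:
```python
from h import *
go()
s=imaging.get_image('scene')
hsv=cv2.cvtColor(s,cv2.COLOR_BGR2HSV)
for nm,lo,hi in(('blue',(100,90,40),(130,255,255)),('orange',(4,150,120),(16,255,255))):
    k,_,st,ce=cv2.connectedComponentsWithStats(cv2.inRange(hsv,lo,hi))
    for i in range(1,k):
        if st[i,4]>8 and st[i,0]>350 and st[i,1]<160: print(nm,st[i],ce[i].round(1))
cv2.imwrite('pics/l1.png',cv2.resize(s[60:160,360:450],None,fx=6,fy=6,interpolation=cv2.INTER_CUBIC))
# predicted pixel shift of camera cap per mm of lift
print(proj('scene',[stand(0,0,.3),stand(0,0,.345),stand(0,0,.398-.05+.0)]))
```

```text
t 5.37 grasp [0.566  0.203  0.2698] tool z [ 0.001  0.004 -1.   ] y [-0.178 -0.984 -0.004] grip 0.183 F [ 4.1  4.9 -4.3] q [ 0.37  0.33 -0.94  1.51  0.27  1.43 -2.33]
blue [413  45  31  14 289] [427.6  51.2]
blue [375  78  22  17 329] [385.5  85.8]
blue [418 116  12   8  51] [423. 119.]
orange [432 104   7   5  23] [435.3 105.8]
[[383.96564381  97.95476608]
 [386.17750227  78.9055105 ]
 [386.33012662  77.59105917]]
```

View pics/l1.png

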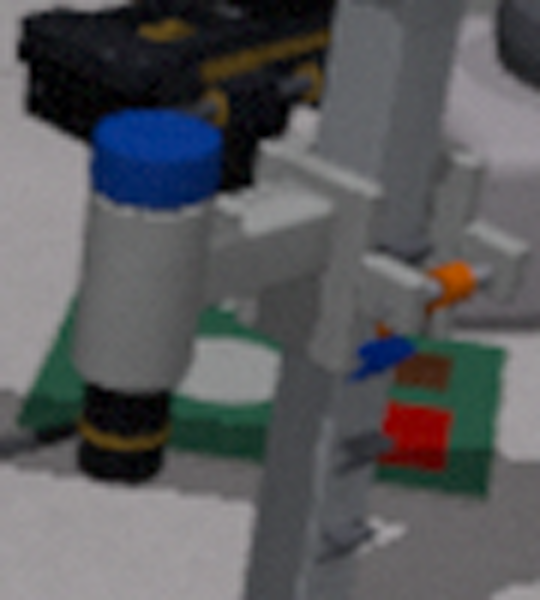

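The cap rose 22 px ≈ 52 mm (385,86), so the carriage reads ≈0.097 and the orange pawl (at 435,106) is just above the blue tooth (423,119). Lower gently until it bears.

Request:
{"op": "step_arm", "data": {
  "increments": [
    {"claw": 0,"tx": 0,"ty": 0,"tz": 0.002,"spin": 0},
    {"claw": 0,"tx": 0,"ty": 0,"tz": 0.003,"spin": 0},
    {"claw": 0,"tx": 0,"ty": 0,"tz": 0.004,"spin": 0},
    {"claw": 0,"tx": 0,"ty": 0,"tz": 0.005,"spin": 0},
    {"claw": 0,"tx": 0,"ty": 0,"tz": 0.006,"spin": 0},
    {"claw": 0,"tx": 0,"ty": 0,"tz": 0.007,"spin": 0}
  ]
}}

```text
time: 5.92
position: [0.5658, 0.2024, 0.4263]
tool_rot: [-3.125, 0.28, -0.002]
ft_force: [3.1, 5.0, -4.1]
grip_width: 0.18
```

Request:
{"op": "step_arm", "data": {
  "increments": [
    {"claw": 0,"tx": 0,"ty": 0,"tz": 0.001,"spin": 0},
    {"claw": 0,"tx": 0,"ty": 0,"tz": 0.001,"spin": 0}
  ]
}}

```text
time: 6.08
position: [0.5658, 0.2025, 0.4257]
tool_rot: [-3.125, 0.28, -0.002]
ft_force: [2.1, 4.9, -2.1]
grip_width: 0.181
```

Load is shifting to the tooth at +44.9 mm, as expected for 0.090. Release and back off.

Request:
{"op": "step_arm", "data": {
  "increments": [
    {"claw": 1,"tx": 0,"ty": 0,"tz": 0,"spin": 0},
    {"claw": 1,"tx": 0,"ty": 0,"tz": 0,"spin": 0},
    {"claw": 1,"tx": 0,"ty": 0,"tz": 0,"spin": 0},
    {"claw": 1,"tx": 0,"ty": 0,"tz": 0,"spin": 0},
    {"claw": 1,"tx": -0.03,"ty": 0,"tz": 0,"spin": 0},
    {"claw": 1,"tx": -0.06,"ty": 0,"tz": 0,"spin": 0},
    {"claw": 1,"tx": -0.09,"ty": 0,"tz": 0,"spin": 0},
    {"claw": 1,"tx": -0.11,"ty": 0,"tz": 0,"spin": 0}
  ]
}}

```text
time: 6.75
position: [0.455, 0.2217, 0.4253]
tool_rot: [3.128, -0.279, -0.002]
ft_force: [-0.2, 0.5, 0.7]
grip_width: 0.704
```

Run:
```python
from h import *
go((.527,-.377,.25))
s=imaging.get_image('scene')
hsv=cv2.cvtColor(s,cv2.COLOR_BGR2HSV)
for nm,lo,hi in(('blue',(100,90,40),(130,255,255)),('orange',(4,150,120),(16,255,255))):
    k,_,st,ce=cv2.connectedComponentsWithStats(cv2.inRange(hsv,lo,hi))
    for i in range(1,k):
        if st[i,4]>8 and st[i,0]>350 and st[i,1]<160: print(nm,st[i],ce[i].round(1))
```

```text
t 6.75 grasp [0.4548 0.2216 0.2618] tool z [-0.001 -0.001 -1.   ] y [-0.177 -0.984  0.001] grip 0.704 F [-0.2  0.5  0.7] q [ 0.49  0.06 -1.02  1.74  0.06  1.37 -2.29]
[ 0.527 -0.377  0.25 ] -> [177.2 576.3  12.2] mm
blue [413  45  31  14 277] [428.   51.4]
blue [375  81  21  17 305] [384.9  89.3]
blue [419 117   9   7  29] [421.8 119.8]
orange [432 107   6   5  22] [434.7 108.8]
```

Cap at (385,89): net rise ≈ 44 mm, pawl at (435,109) sits on blue – caught. Moves have no tilt axis, so I test in free space how an out-of-reach pose is approached (does the tool tilt, and does it persist?).

Request:
{"op": "step_arm", "data": {
  "increments": [
    {"claw": 1,"tx": -0.04,"ty": 0,"tz": 0,"spin": 0},
    {"claw": 1,"tx": -0.08,"ty": 0,"tz": 0,"spin": 0},
    {"claw": 1,"tx": -0.12,"ty": 0,"tz": 0,"spin": 0},
    {"claw": 1,"tx": -0.16,"ty": 0,"tz": 0,"spin": 0},
    {"claw": 1,"tx": -0.2,"ty": 0,"tz": 0,"spin": 0},
    {"claw": 1,"tx": -0.2,"ty": 0,"tz": 0,"spin": 0}
  ]
}}

```text
time: 7.3
position: [0.2966, 0.2498, 0.4291]
tool_rot: [3.127, -0.286, 0.013]
ft_force: [-1.6, -0.1, 0.7]
grip_width: 0.992
```

```bash
python3 -c "
from h import *
go()"
```

```text
t 7.30 grasp [0.2979 0.2495 0.2656] tool z [ 0.008 -0.002 -1.   ] y [-0.181 -0.983  0.   ] grip 0.992 F [-1.6 -0.1  0.7] q [ 0.02 -0.3  -0.64  1.98 -0.17  1.4  -2.32]
```

Request:
{"op": "step_arm", "data": {
  "increments": [
    {"claw": 1,"tx": 0,"ty": 0,"tz": 0,"spin": 0}
  ]
}}

```text
time: 7.38
position: [0.2936, 0.2533, 0.4294]
tool_rot: [-3.13, 0.267, -0.011]
ft_force: [-0.8, 1.0, 0.3]
grip_width: 1.002
```

Request:
{"op": "step_arm", "data": {
  "increments": [
    {"claw": 1,"tx": 0.04,"ty": 0,"tz": 0,"spin": 0},
    {"claw": 1,"tx": 0.06,"ty": 0,"tz": 0,"spin": 0}
  ]
}}

```text
time: 7.55
position: [0.3581, 0.2392, 0.4303]
tool_rot: [-3.129, 0.281, -0.019]
ft_force: [0.1, -0.7, 1.1]
grip_width: 0.996
```

```bash
python3 -c "
from h import *
go()"
```

```text
t 7.55 grasp [0.3601 0.239  0.2669] tool z [ 0.012 -0.001 -1.   ] y [-0.178 -0.984 -0.001] grip 0.996 F [ 0.1 -0.7  1.1] q [ 0.07 -0.18 -0.63  1.9  -0.1   1.38 -2.29]
```

The residual tilt (tool z x-component 0.012, fingers forward) persisted after returning inside, so pushing against the reach limit can tilt the tool. I'll explore that along the stand's front azimuth.

Request:
{"op": "step_arm", "data": {
  "increments": [
    {"claw": 1,"tx": 0,"ty": 0.04,"tz": -0.005,"spin": 0},
    {"claw": 1,"tx": 0,"ty": 0.08,"tz": -0.01,"spin": 0},
    {"claw": 1,"tx": 0,"ty": 0.12,"tz": -0.015,"spin": 0},
    {"claw": 1,"tx": 0,"ty": 0.16,"tz": -0.02,"spin": 0},
    {"claw": 1,"tx": 0,"ty": 0.2,"tz": -0.025,"spin": 0},
    {"claw": 1,"tx": 0,"ty": 0.24,"tz": -0.03,"spin": 0},
    {"claw": 1,"tx": 0,"ty": 0.28,"tz": -0.035,"spin": 0},
    {"claw": 1,"tx": 0,"ty": 0.31,"tz": -0.04,"spin": 0}
  ]
}}

```text
time: 8.22
position: [0.3652, -0.004, 0.4274]
tool_rot: [3.124, -0.283, -0.048]
ft_force: [0.6, 0.1, -0.5]
grip_width: 0.998
```

```bash
python3 -c "
from h import *
go()"
```

```text
t 8.22 grasp [ 0.3602 -0.0043  0.264 ] tool z [-0.031 -0.002 -1.   ] y [-0.179 -0.984  0.007] grip 0.998 F [ 0.6  0.1 -0.5] q [ 0.39 -0.3  -0.36  2.02 -0.1   1.44 -1.69]
```

Request:
{"op": "step_arm", "data": {
  "increments": [
    {"claw": 1,"tx": -0.04,"ty": 0,"tz": 0,"spin": 0},
    {"claw": 1,"tx": -0.08,"ty": 0,"tz": 0,"spin": 0},
    {"claw": 1,"tx": -0.12,"ty": 0,"tz": 0,"spin": 0},
    {"claw": 1,"tx": -0.16,"ty": 0,"tz": 0,"spin": 0}
  ]
}}

```text
time: 8.55
position: [0.3305, 0.0414, 0.3421]
tool_rot: [3.094, -0.278, -0.202]
ft_force: [-0.4, -0.2, -0.4]
grip_width: 0.998
```

```bash
python3 -c "
from h import *
go()"
```

```text
t 8.55 grasp [0.309  0.0387 0.18  ] tool z [-0.132 -0.016 -0.991] y [-0.176 -0.984  0.04 ] grip 0.998 F [-0.4 -0.2 -0.4] q [ 0.49 -0.3  -0.58  2.17 -0.16  1.36 -1.76]
```

Request:
{"op": "step_arm", "data": {
  "increments": [
    {"claw": 1,"tx": 0,"ty": 0,"tz": -0.04,"spin": 0},
    {"claw": 1,"tx": 0,"ty": 0,"tz": -0.08,"spin": 0},
    {"claw": 1,"tx": 0,"ty": 0,"tz": -0.12,"spin": 0},
    {"claw": 1,"tx": 0,"ty": 0,"tz": -0.16,"spin": 0},
    {"claw": 1,"tx": 0,"ty": 0,"tz": -0.2,"spin": 0},
    {"claw": 1,"tx": 0,"ty": 0,"tz": -0.24,"spin": 0}
  ]
}}

```text
time: 9.05
position: [0.362, 0.0454, 0.5832]
tool_rot: [3.095, -0.275, -0.2]
ft_force: [1.4, 0.4, 0.1]
grip_width: 0.998
```

```bash
python3 -c "
from h import *
go()"
```

```text
t 9.05 grasp [0.3407 0.0427 0.4211] tool z [-0.13  -0.016 -0.991] y [-0.174 -0.984  0.039] grip 0.998 F [1.4 0.4 0.1] q [ 0.15 -0.26 -0.26  1.69 -0.06  1.83 -1.86]
```

Pushing past a limit does tilt the tool, and the tilt persists (inward push tilts it the wrong way). Joint 6 saturates when going up, which should tip the fingers forward.

Request:
{"op": "step_arm", "data": {
  "increments": [
    {"claw": 1,"tx": 0,"ty": 0,"tz": -0.04,"spin": 0},
    {"claw": 1,"tx": 0,"ty": 0,"tz": -0.08,"spin": 0},
    {"claw": 1,"tx": 0,"ty": 0,"tz": -0.12,"spin": 0},
    {"claw": 1,"tx": 0,"ty": 0,"tz": -0.16,"spin": 0},
    {"claw": 1,"tx": 0,"ty": 0,"tz": -0.2,"spin": 0},
    {"claw": 1,"tx": 0,"ty": 0,"tz": -0.24,"spin": 0}
  ]
}}

```text
time: 9.55
position: [0.387, 0.0483, 0.7259]
tool_rot: [3.109, -0.278, -0.129]
ft_force: [-0.3, -0.5, 0.0]
grip_width: 0.998
```

```bash
python3 -c "
from h import *
go()"
```

```text
t 9.55 grasp [0.3733 0.0466 0.563 ] tool z [-0.083 -0.01  -0.996] y [-0.176 -0.984  0.025] grip 0.998 F [-0.3 -0.5  0. ] q [ 0.25 -0.14 -0.36  1.31 -0.05  2.05 -1.88]
```

Request:
{"op": "step_arm", "data": {
  "increments": [
    {"claw": 1,"tx": 0.04,"ty": 0,"tz": 0,"spin": 0},
    {"claw": 1,"tx": 0.08,"ty": 0,"tz": 0,"spin": 0},
    {"claw": 1,"tx": 0.12,"ty": 0,"tz": 0,"spin": 0},
    {"claw": 1,"tx": 0.16,"ty": 0,"tz": 0,"spin": 0}
  ]
}}

```text
time: 9.88
position: [0.545, 0.0198, 0.7102]
tool_rot: [3.107, -0.277, -0.136]
ft_force: [0.2, -0.1, 0.6]
grip_width: 0.996
```

```bash
python3 -c "
from h import *
go()"
```

```text
t 9.88 grasp [0.5306 0.018  0.5473] tool z [-0.088 -0.011 -0.996] y [-0.176 -0.984  0.026] grip 0.996 F [ 0.2 -0.1  0.6] q [ 0.2   0.2  -0.38  1.01  0.08  2.04 -1.89]
```

Request:
{"op": "step_arm", "data": {
  "increments": [
    {"claw": 1,"tx": 0,"ty": 0,"tz": -0.04,"spin": 0},
    {"claw": 1,"tx": 0,"ty": 0,"tz": -0.08,"spin": 0},
    {"claw": 1,"tx": 0,"ty": 0,"tz": -0.12,"spin": 0},
    {"claw": 1,"tx": 0,"ty": 0,"tz": -0.16,"spin": 0},
    {"claw": 1,"tx": 0,"ty": 0,"tz": -0.2,"spin": 0},
    {"claw": 1,"tx": 0,"ty": 0,"tz": -0.24,"spin": 0},
    {"claw": 1,"tx": 0,"ty": 0,"tz": -0.28,"spin": 0},
    {"claw": 1,"tx": 0,"ty": 0,"tz": -0.32,"spin": 0}
  ]
}}

```text
time: 10.55
position: [0.5114, 0.0197, 0.7493]
tool_rot: [3.117, -0.276, -0.055]
ft_force: [-0.2, 0.1, -0.4]
grip_width: 0.998
```

```bash
python3 -c "
from h import *
go()"
```

```text
t 10.55 grasp [0.5055 0.0183 0.586 ] tool z [-0.036 -0.008 -0.999] y [-0.176 -0.984  0.015] grip 0.998 F [-0.2  0.1 -0.4] q [-0.53  0.12  0.52  1.02 -0.06  2.05 -1.78]
```

Request:
{"op": "step_arm", "data": {
  "increments": [
    {"claw": 1,"tx": 0.04,"ty": 0,"tz": 0,"spin": 0},
    {"claw": 1,"tx": 0.08,"ty": 0,"tz": 0,"spin": 0},
    {"claw": 1,"tx": 0.12,"ty": 0,"tz": 0,"spin": 0},
    {"claw": 1,"tx": 0.16,"ty": 0,"tz": 0,"spin": 0}
  ]
}}

```text
time: 10.88
position: [0.6465, -0.0073, 0.7228]
tool_rot: [3.121, -0.276, -0.018]
ft_force: [0.6, -0.2, 0.4]
grip_width: 1.001
```

```bash
python3 -c "
from h import *
go()"
```

```text
t 10.88 grasp [ 0.6445 -0.0084  0.5593] tool z [-0.012 -0.007 -1.   ] y [-0.175 -0.984  0.009] grip 1.001 F [ 0.6 -0.2  0.4] q [-0.13  0.42  0.21  0.69 -0.09  2.05 -1.73]
```

Request:
{"op": "step_arm", "data": {
  "increments": [
    {"claw": 1,"tx": 0.03,"ty": 0,"tz": -0.03,"spin": 0},
    {"claw": 1,"tx": 0.06,"ty": 0,"tz": -0.06,"spin": 0},
    {"claw": 1,"tx": 0.09,"ty": 0,"tz": -0.09,"spin": 0},
    {"claw": 1,"tx": 0.12,"ty": 0,"tz": -0.12,"spin": 0},
    {"claw": 1,"tx": 0.15,"ty": 0,"tz": -0.15,"spin": 0},
    {"claw": 1,"tx": 0.18,"ty": 0,"tz": -0.18,"spin": 0},
    {"claw": 1,"tx": 0.21,"ty": 0,"tz": -0.21,"spin": 0},
    {"claw": 1,"tx": 0.24,"ty": 0,"tz": -0.24,"spin": 0}
  ]
}}

```text
time: 11.55
position: [0.6787, -0.0261, 0.7279]
tool_rot: [3.121, -0.274, 0.06]
ft_force: [-0.0, 0.5, 0.1]
grip_width: 1.0
```

```bash
python3 -c "
from h import *
go()"
```

```text
t 11.55 grasp [ 0.6848 -0.0279  0.5645] tool z [ 0.037 -0.011 -0.999] y [-0.174 -0.985  0.004] grip 1.000 F [-0.   0.5  0.1] q [-0.09  0.51  0.21  0.55 -0.1   2.05 -1.7 ]
```

Request:
{"op": "step_arm", "data": {
  "increments": [
    {"claw": 1,"tx": 0.3,"ty": 0,"tz": 0,"spin": 0},
    {"claw": 1,"tx": 0.3,"ty": 0,"tz": 0,"spin": 0},
    {"claw": 1,"tx": 0.3,"ty": 0,"tz": 0,"spin": 0},
    {"claw": 1,"tx": 0.3,"ty": 0,"tz": 0,"spin": 0}
  ]
}}

```text
time: 11.88
position: [0.7682, -0.0492, 0.6742]
tool_rot: [3.121, -0.274, 0.108]
ft_force: [-0.7, -0.8, 0.4]
grip_width: 1.004
```

```bash
python3 -c "
from h import *
go()"
```

```text
t 11.88 grasp [ 0.7793 -0.0513  0.5111] tool z [ 0.068 -0.013 -0.998] y [-0.174 -0.985  0.001] grip 1.004 F [-0.7 -0.8  0.4] q [-0.02  0.75  0.26  0.27 -0.2   2.05 -1.68]
```

Request:
{"op": "step_arm", "data": {
  "increments": [
    {"claw": 1,"tx": 0.25,"ty": 0,"tz": -0.15,"spin": 0},
    {"claw": 1,"tx": 0.25,"ty": 0,"tz": -0.15,"spin": 0},
    {"claw": 1,"tx": 0.25,"ty": 0,"tz": -0.15,"spin": 0},
    {"claw": 1,"tx": 0.25,"ty": 0,"tz": -0.15,"spin": 0},
    {"claw": 1,"tx": 0.25,"ty": 0,"tz": -0.15,"spin": 0},
    {"claw": 1,"tx": 0.25,"ty": 0,"tz": -0.15,"spin": 0}
  ]
}}

```text
time: 12.38
position: [0.7808, -0.0647, 0.6752]
tool_rot: [3.118, -0.274, 0.17]
ft_force: [-0.2, 0.5, 0.4]
grip_width: 0.997
```

```bash
python3 -c "
from h import *
go()"
```

```text
t 12.38 grasp [ 0.7983 -0.0673  0.5127] tool z [ 0.107 -0.016 -0.994] y [-0.174 -0.985 -0.003] grip 0.997 F [-0.2  0.5  0.4] q [ 0.01  0.81  0.35  0.18 -0.29  2.05 -1.66]
```

Request:
{"op": "step_arm", "data": {
  "increments": [
    {"claw": 1,"tx": 0.3,"ty": 0,"tz": 0.15,"spin": 0},
    {"claw": 1,"tx": 0.3,"ty": 0,"tz": 0.15,"spin": 0},
    {"claw": 1,"tx": 0.3,"ty": 0,"tz": 0.15,"spin": 0},
    {"claw": 1,"tx": 0.3,"ty": 0,"tz": 0.15,"spin": 0},
    {"claw": 1,"tx": 0.3,"ty": 0,"tz": 0.15,"spin": 0},
    {"claw": 1,"tx": 0.3,"ty": 0,"tz": 0.15,"spin": 0}
  ]
}}

```text
time: 12.88
position: [0.8456, -0.0845, 0.5959]
tool_rot: [3.106, -0.278, 0.209]
ft_force: [0.2, -0.0, 1.0]
grip_width: 1.001
```

```bash
python3 -c "
from h import *
go()"
```

```text
t 12.88 grasp [ 0.8672 -0.0891  0.4339] tool z [ 0.132 -0.028 -0.991] y [-0.178 -0.984  0.004] grip 1.001 F [ 0.2 -0.   1. ] q [ 0.04  1.    1.17  0.06 -1.12  1.99 -1.64]
```

Request:
{"op": "step_arm", "data": {
  "increments": [
    {"claw": 1,"tx": 0.25,"ty": 0,"tz": 0.1,"spin": 0},
    {"claw": 1,"tx": 0.25,"ty": 0,"tz": 0.1,"spin": 0},
    {"claw": 1,"tx": 0.25,"ty": 0,"tz": 0.1,"spin": 0},
    {"claw": 1,"tx": 0.25,"ty": 0,"tz": 0.1,"spin": 0},
    {"claw": 1,"tx": 0.25,"ty": 0,"tz": 0.1,"spin": 0},
    {"claw": 1,"tx": 0.25,"ty": 0,"tz": 0.1,"spin": 0}
  ]
}}

```text
time: 13.38
position: [0.9091, -0.1025, 0.4891]
tool_rot: [3.112, -0.273, 0.251]
ft_force: [-0.2, -0.3, 0.2]
grip_width: 0.999
```

```bash
python3 -c "
from h import *
go()"
```

```text
t 13.38 grasp [ 0.935  -0.106   0.3277] tool z [ 0.159 -0.021 -0.987] y [-0.174 -0.985 -0.007] grip 0.999 F [-0.2 -0.3  0.2] q [ 0.06  1.12  1.19  0.06 -1.16  1.84 -1.63]
```

Request:
{"op": "step_arm", "data": {
  "increments": [
    {"claw": 1,"tx": 0.3,"ty": 0,"tz": 0.05,"spin": 0},
    {"claw": 1,"tx": 0.3,"ty": 0,"tz": 0.05,"spin": 0},
    {"claw": 1,"tx": 0.3,"ty": 0,"tz": 0.05,"spin": 0},
    {"claw": 1,"tx": 0.3,"ty": 0,"tz": 0.05,"spin": 0},
    {"claw": 1,"tx": 0.3,"ty": 0,"tz": 0.05,"spin": 0},
    {"claw": 1,"tx": 0.3,"ty": 0,"tz": 0.05,"spin": 0}
  ]
}}

```text
time: 13.88
position: [0.9402, -0.1166, 0.4299]
tool_rot: [3.106, -0.273, 0.304]
ft_force: [0.2, 0.3, -0.6]
grip_width: 1.002
```

```bash
python3 -c "
from h import *
go()"
```

```text
t 13.88 grasp [ 0.9715 -0.1208  0.2695] tool z [ 0.191 -0.026 -0.981] y [-0.173 -0.985 -0.008] grip 1.002 F [ 0.2  0.3 -0.6] q [ 0.07  1.19  1.21  0.06 -1.18  1.74 -1.62]
```

Request:
{"op": "step_arm", "data": {
  "increments": [
    {"claw": 1,"tx": 0.33,"ty": 0,"tz": -0.03,"spin": 0},
    {"claw": 1,"tx": 0.33,"ty": 0,"tz": -0.03,"spin": 0},
    {"claw": 1,"tx": 0.33,"ty": 0,"tz": -0.03,"spin": 0},
    {"claw": 1,"tx": 0.33,"ty": 0,"tz": -0.03,"spin": 0},
    {"claw": 1,"tx": 0.33,"ty": 0,"tz": -0.03,"spin": 0},
    {"claw": 1,"tx": 0.33,"ty": 0,"tz": -0.03,"spin": 0},
    {"claw": 1,"tx": 0.33,"ty": 0,"tz": -0.03,"spin": 0},
    {"claw": 1,"tx": 0.33,"ty": 0,"tz": -0.03,"spin": 0}
  ]
}}

```text
time: 14.55
position: [0.9497, -0.1275, 0.42]
tool_rot: [3.098, -0.272, 0.358]
ft_force: [0.2, 0.2, -0.0]
grip_width: 0.995
```

```bash
python3 -c "
from h import *
go()"
```

```text
t 14.55 grasp [ 0.9866 -0.1325  0.2608] tool z [ 0.226 -0.031 -0.974] y [-0.173 -0.985 -0.009] grip 0.995 F [ 0.2  0.2 -0. ] q [ 0.08  1.2   1.21  0.06 -1.19  1.69 -1.61]
```

Request:
{"op": "step_arm", "data": {
  "increments": [
    {"claw": 1,"tx": 0.3,"ty": 0,"tz": -0.15,"spin": 0},
    {"claw": 1,"tx": 0.3,"ty": 0,"tz": -0.15,"spin": 0},
    {"claw": 1,"tx": 0.3,"ty": 0,"tz": -0.15,"spin": 0},
    {"claw": 1,"tx": 0.3,"ty": 0,"tz": -0.15,"spin": 0},
    {"claw": 1,"tx": 0.3,"ty": 0,"tz": -0.15,"spin": 0},
    {"claw": 1,"tx": 0.3,"ty": 0,"tz": -0.15,"spin": 0},
    {"claw": 1,"tx": 0.3,"ty": 0,"tz": -0.15,"spin": 0},
    {"claw": 1,"tx": 0.3,"ty": 0,"tz": -0.15,"spin": 0}
  ]
}}

```text
time: 15.22
position: [0.9287, -0.132, 0.4839]
tool_rot: [3.09, -0.271, 0.412]
ft_force: [-0.6, 1.3, 0.1]
grip_width: 0.997
```

```bash
python3 -c "
from h import *
go()"
```

```text
t 15.22 grasp [ 0.9711 -0.1377  0.326 ] tool z [ 0.259 -0.035 -0.965] y [-0.173 -0.985 -0.01 ] grip 0.997 F [-0.6  1.3  0.1] q [ 0.09  1.13  1.22  0.06 -1.19  1.72 -1.6 ]
```

Request:
{"op": "step_arm", "data": {
  "increments": [
    {"claw": 1,"tx": 0.33,"ty": 0,"tz": 0,"spin": 0},
    {"claw": 1,"tx": 0.33,"ty": 0,"tz": 0,"spin": 0},
    {"claw": 1,"tx": 0.33,"ty": 0,"tz": 0,"spin": 0},
    {"claw": 1,"tx": 0.33,"ty": 0,"tz": 0,"spin": 0},
    {"claw": 1,"tx": 0.33,"ty": 0,"tz": 0,"spin": 0},
    {"claw": 1,"tx": 0.33,"ty": 0,"tz": 0,"spin": 0},
    {"claw": 1,"tx": 0.33,"ty": 0,"tz": 0,"spin": 0},
    {"claw": 1,"tx": 0.33,"ty": 0,"tz": 0,"spin": 0}
  ]
}}

```text
time: 15.88
position: [0.9458, -0.1408, 0.4588]
tool_rot: [3.08, -0.27, 0.464]
ft_force: [-0.1, -0.1, 0.6]
grip_width: 0.998
```

Request:
{"op": "step_arm", "data": {
  "increments": [
    {"claw": 1,"tx": 0.33,"ty": 0,"tz": 0,"spin": 0},
    {"claw": 1,"tx": 0.33,"ty": 0,"tz": 0,"spin": 0},
    {"claw": 1,"tx": 0.33,"ty": 0,"tz": 0,"spin": 0},
    {"claw": 1,"tx": 0.33,"ty": 0,"tz": 0,"spin": 0},
    {"claw": 1,"tx": 0.33,"ty": 0,"tz": 0,"spin": 0},
    {"claw": 1,"tx": 0.33,"ty": 0,"tz": 0,"spin": 0},
    {"claw": 1,"tx": 0.33,"ty": 0,"tz": 0,"spin": 0},
    {"claw": 1,"tx": 0.33,"ty": 0,"tz": 0,"spin": 0}
  ]
}}

```text
time: 16.55
position: [0.9579, -0.1478, 0.4445]
tool_rot: [3.07, -0.269, 0.518]
ft_force: [0.3, 0.7, -0.2]
grip_width: 1.002
```

Request:
{"op": "step_arm", "data": {
  "increments": [
    {"claw": 1,"tx": 0.33,"ty": 0,"tz": 0,"spin": 0},
    {"claw": 1,"tx": 0.33,"ty": 0,"tz": 0,"spin": 0},
    {"claw": 1,"tx": 0.33,"ty": 0,"tz": 0,"spin": 0},
    {"claw": 1,"tx": 0.33,"ty": 0,"tz": 0,"spin": 0},
    {"claw": 1,"tx": 0.33,"ty": 0,"tz": 0,"spin": 0},
    {"claw": 1,"tx": 0.33,"ty": 0,"tz": 0,"spin": 0},
    {"claw": 1,"tx": 0.33,"ty": 0,"tz": 0,"spin": 0},
    {"claw": 1,"tx": 0.33,"ty": 0,"tz": 0,"spin": 0}
  ]
}}

```text
time: 17.22
position: [0.9667, -0.1535, 0.4381]
tool_rot: [3.058, -0.269, 0.571]
ft_force: [-0.4, -0.5, 0.3]
grip_width: 1.003
```

```bash
python3 -c "
from h import *
go()"
```

```text
t 17.22 grasp [ 1.025  -0.1617  0.2856] tool z [ 0.357 -0.05  -0.933] y [-0.172 -0.985 -0.013] grip 1.003 F [-0.4 -0.5  0.3] q [ 0.11  1.19  1.21  0.06 -1.2   1.56 -1.58]
```

Request:
{"op": "step_arm", "data": {
  "increments": [
    {"claw": 1,"tx": 0.33,"ty": 0,"tz": 0,"spin": 0},
    {"claw": 1,"tx": 0.33,"ty": 0,"tz": 0,"spin": 0},
    {"claw": 1,"tx": 0.33,"ty": 0,"tz": 0,"spin": 0},
    {"claw": 1,"tx": 0.33,"ty": 0,"tz": 0,"spin": 0},
    {"claw": 1,"tx": 0.33,"ty": 0,"tz": 0,"spin": 0},
    {"claw": 1,"tx": 0.33,"ty": 0,"tz": 0,"spin": 0},
    {"claw": 1,"tx": 0.33,"ty": 0,"tz": 0,"spin": 0},
    {"claw": 1,"tx": 0.33,"ty": 0,"tz": 0,"spin": 0}
  ]
}}

```text
time: 17.88
position: [0.9729, -0.1578, 0.4386]
tool_rot: [3.045, -0.268, 0.624]
ft_force: [-0.2, 0.3, -0.8]
grip_width: 0.999
```

Request:
{"op": "step_arm", "data": {
  "increments": [
    {"claw": 1,"tx": 0.33,"ty": 0,"tz": 0.02,"spin": 0},
    {"claw": 1,"tx": 0.33,"ty": 0,"tz": 0.02,"spin": 0},
    {"claw": 1,"tx": 0.33,"ty": 0,"tz": 0.02,"spin": 0},
    {"claw": 1,"tx": 0.33,"ty": 0,"tz": 0.02,"spin": 0},
    {"claw": 1,"tx": 0.33,"ty": 0,"tz": 0.02,"spin": 0},
    {"claw": 1,"tx": 0.33,"ty": 0,"tz": 0.02,"spin": 0},
    {"claw": 1,"tx": 0.33,"ty": 0,"tz": 0.02,"spin": 0},
    {"claw": 1,"tx": 0.33,"ty": 0,"tz": 0.02,"spin": 0}
  ]
}}

```text
time: 18.55
position: [0.9812, -0.1619, 0.4339]
tool_rot: [3.031, -0.267, 0.677]
ft_force: [-0.6, 0.8, 0.2]
grip_width: 1.002
```

Request:
{"op": "step_arm", "data": {
  "increments": [
    {"claw": 1,"tx": 0.33,"ty": 0,"tz": 0.04,"spin": 0},
    {"claw": 1,"tx": 0.33,"ty": 0,"tz": 0.04,"spin": 0},
    {"claw": 1,"tx": 0.33,"ty": 0,"tz": 0.04,"spin": 0},
    {"claw": 1,"tx": 0.33,"ty": 0,"tz": 0.04,"spin": 0},
    {"claw": 1,"tx": 0.33,"ty": 0,"tz": 0.04,"spin": 0},
    {"claw": 1,"tx": 0.33,"ty": 0,"tz": 0.04,"spin": 0},
    {"claw": 1,"tx": 0.33,"ty": 0,"tz": 0.04,"spin": 0},
    {"claw": 1,"tx": 0.33,"ty": 0,"tz": 0.04,"spin": 0}
  ]
}}

```text
time: 19.22
position: [0.991, -0.1656, 0.4251]
tool_rot: [3.016, -0.266, 0.729]
ft_force: [-0.7, 0.6, 0.1]
grip_width: 1.0
```

Request:
{"op": "step_arm", "data": {
  "increments": [
    {"claw": 1,"tx": 0.33,"ty": 0,"tz": 0.05,"spin": 0},
    {"claw": 1,"tx": 0.33,"ty": 0,"tz": 0.05,"spin": 0},
    {"claw": 1,"tx": 0.33,"ty": 0,"tz": 0.05,"spin": 0},
    {"claw": 1,"tx": 0.33,"ty": 0,"tz": 0.05,"spin": 0},
    {"claw": 1,"tx": 0.33,"ty": 0,"tz": 0.05,"spin": 0},
    {"claw": 1,"tx": 0.33,"ty": 0,"tz": 0.05,"spin": 0},
    {"claw": 1,"tx": 0.33,"ty": 0,"tz": 0.05,"spin": 0},
    {"claw": 1,"tx": 0.33,"ty": 0,"tz": 0.05,"spin": 0}
  ]
}}

```text
time: 19.88
position: [0.9998, -0.1689, 0.4182]
tool_rot: [3.001, -0.265, 0.78]
ft_force: [0.1, -0.0, 0.4]
grip_width: 1.0
```

Request:
{"op": "step_arm", "data": {
  "increments": [
    {"claw": 1,"tx": 0.33,"ty": 0,"tz": 0.05,"spin": 0},
    {"claw": 1,"tx": 0.33,"ty": 0,"tz": 0.05,"spin": 0},
    {"claw": 1,"tx": 0.33,"ty": 0,"tz": 0.05,"spin": 0},
    {"claw": 1,"tx": 0.33,"ty": 0,"tz": 0.05,"spin": 0},
    {"claw": 1,"tx": 0.33,"ty": 0,"tz": 0.05,"spin": 0},
    {"claw": 1,"tx": 0.33,"ty": 0,"tz": 0.05,"spin": 0},
    {"claw": 1,"tx": 0.33,"ty": 0,"tz": 0.05,"spin": 0},
    {"claw": 1,"tx": 0.33,"ty": 0,"tz": 0.05,"spin": 0}
  ]
}}

```text
time: 20.55
position: [1.0061, -0.1714, 0.4186]
tool_rot: [2.984, -0.264, 0.831]
ft_force: [-1.2, -1.2, -0.0]
grip_width: 0.997
```

```bash
python3 -c "
from h import *
go()"
```

```text
t 20.55 grasp [ 1.0895 -0.184   0.2785] tool z [ 0.51  -0.077 -0.857] y [-0.171 -0.985 -0.014] grip 0.997 F [-1.2 -1.2 -0. ] q [ 0.12  1.23  1.21  0.06 -1.21  1.35 -1.57]
```

Request:
{"op": "step_arm", "data": {
  "increments": [
    {"claw": 1,"tx": 0.33,"ty": 0,"tz": 0.05,"spin": 0},
    {"claw": 1,"tx": 0.33,"ty": 0,"tz": 0.05,"spin": 0},
    {"claw": 1,"tx": 0.33,"ty": 0,"tz": 0.05,"spin": 0},
    {"claw": 1,"tx": 0.33,"ty": 0,"tz": 0.05,"spin": 0},
    {"claw": 1,"tx": 0.33,"ty": 0,"tz": 0.05,"spin": 0},
    {"claw": 1,"tx": 0.33,"ty": 0,"tz": 0.05,"spin": 0},
    {"claw": 1,"tx": 0.33,"ty": 0,"tz": 0.05,"spin": 0},
    {"claw": 1,"tx": 0.33,"ty": 0,"tz": 0.05,"spin": 0}
  ]
}}

```text
time: 21.22
position: [1.0102, -0.1733, 0.4249]
tool_rot: [2.967, -0.262, 0.881]
ft_force: [-0.5, -0.2, 0.5]
grip_width: 0.998
```

Request:
{"op": "step_arm", "data": {
  "increments": [
    {"claw": 1,"tx": 0.33,"ty": 0,"tz": 0.05,"spin": 0},
    {"claw": 1,"tx": 0.33,"ty": 0,"tz": 0.05,"spin": 0},
    {"claw": 1,"tx": 0.33,"ty": 0,"tz": 0.05,"spin": 0},
    {"claw": 1,"tx": 0.33,"ty": 0,"tz": 0.05,"spin": 0},
    {"claw": 1,"tx": 0.33,"ty": 0,"tz": 0.05,"spin": 0},
    {"claw": 1,"tx": 0.33,"ty": 0,"tz": 0.05,"spin": 0},
    {"claw": 1,"tx": 0.33,"ty": 0,"tz": 0.05,"spin": 0}
  ]
}}

```text
time: 21.8
position: [1.0126, -0.1748, 0.4357]
tool_rot: [2.949, -0.261, 0.931]
ft_force: [-0.6, -0.7, 0.0]
grip_width: 1.003
```

```bash
python3 -c "
from h import *
s=get_state();Q=R.from_rotvec(s['tool_rot']).as_matrix()
print('tilt',np.degrees(np.arccos(-Q[2,2])),'az',np.degrees(np.arctan2(Q[1,2],Q[0,2])),'y elev',np.degrees(np.arcsin(Q[2,1])))
go((.85,-.25,.30),(.42,-.36,.25))"
```

```text
tilt 34.9679166552588 az -8.68904212990059 y elev -0.8185039894301779
t 21.80 grasp [ 1.1052 -0.1889  0.3017] tool z [ 0.567 -0.087 -0.819] y [-0.171 -0.985 -0.014] grip 1.003 F [-0.6 -0.7  0. ] q [ 0.12  1.22  1.22  0.06 -1.21  1.29 -1.57]
[ 0.85 -0.25  0.3 ] -> [-197.6  103.9 -137.9] mm
[ 0.42 -0.36  0.25] -> [-556.5  286.6 -331. ] mm
```

Request:
{"op": "step_arm", "data": {
  "increments": [
    {"claw": 1,"tx": -0.025,"ty": 0.013,"tz": -0.017,"spin": 0},
    {"claw": 1,"tx": -0.05,"ty": 0.026,"tz": -0.034,"spin": 0},
    {"claw": 1,"tx": -0.075,"ty": 0.039,"tz": -0.051,"spin": 0},
    {"claw": 1,"tx": -0.1,"ty": 0.052,"tz": -0.068,"spin": 0},
    {"claw": 1,"tx": -0.125,"ty": 0.065,"tz": -0.085,"spin": 0},
    {"claw": 1,"tx": -0.15,"ty": 0.078,"tz": -0.102,"spin": 0},
    {"claw": 1,"tx": -0.175,"ty": 0.091,"tz": -0.12,"spin": 0},
    {"claw": 1,"tx": -0.198,"ty": 0.104,"tz": -0.138,"spin": -1.4}
  ]
}}

```text
time: 22.47
position: [0.7666, -0.2318, 0.4313]
tool_rot: [2.949, -0.222, 0.925]
ft_force: [0.2, -0.1, 2.3]
grip_width: 0.996
```

```bash
python3 -c "
from h import *
go((.62,-.3,.27),(.42,-.36,.25))"
```

```text
t 22.47 grasp [ 0.859  -0.2456  0.2971] tool z [ 0.565 -0.084 -0.821] y [-0.149 -0.989 -0.001] grip 0.996 F [ 0.2 -0.1  2.3] q [-0.47  0.7   1.22  1.36 -1.01  1.01 -0.9 ]
[ 0.62 -0.3   0.27] -> [-202.7   89.5 -108.1] mm
[ 0.42 -0.36  0.25] -> [-369.   178.7 -199.6] mm
```

Request:
{"op": "step_arm", "data": {
  "increments": [
    {"claw": 1,"tx": -0.03,"ty": 0.015,"tz": -0.016,"spin": 0},
    {"claw": 1,"tx": -0.06,"ty": 0.03,"tz": -0.032,"spin": 0},
    {"claw": 1,"tx": -0.09,"ty": 0.045,"tz": -0.048,"spin": 0},
    {"claw": 1,"tx": -0.12,"ty": 0.06,"tz": -0.065,"spin": 0},
    {"claw": 1,"tx": -0.15,"ty": 0.075,"tz": -0.081,"spin": 0},
    {"claw": 1,"tx": -0.184,"ty": 0.09,"tz": -0.1,"spin": 0}
  ]
}}

```text
time: 22.97
position: [0.5484, -0.2901, 0.4088]
tool_rot: [2.946, -0.222, 0.926]
ft_force: [-2.3, 0.7, 1.7]
grip_width: 1.0
```

Request:
{"op": "step_arm", "data": {
  "increments": [
    {"claw": 1,"tx": -0.03,"ty": 0.015,"tz": -0.016,"spin": 0},
    {"claw": 1,"tx": -0.06,"ty": 0.03,"tz": -0.032,"spin": 0},
    {"claw": 1,"tx": -0.09,"ty": 0.045,"tz": -0.048,"spin": 0},
    {"claw": 1,"tx": -0.12,"ty": 0.06,"tz": -0.065,"spin": 0},
    {"claw": 1,"tx": -0.15,"ty": 0.075,"tz": -0.081,"spin": 0},
    {"claw": 1,"tx": -0.18,"ty": 0.09,"tz": -0.1,"spin": 0},
    {"claw": 1,"tx": -0.185,"ty": 0.09,"tz": -0.1,"spin": 0}
  ]
}}

```text
time: 23.55
position: [0.3329, -0.3472, 0.3873]
tool_rot: [2.944, -0.225, 0.932]
ft_force: [0.3, -0.1, 0.6]
grip_width: 0.995
```

```bash
python3 -c "
from h import *
go((.44,-.365,.085),(.527,-.377,.085))"
```

```text
t 23.55 grasp [ 0.4259 -0.3614  0.2535] tool z [ 0.569 -0.087 -0.818] y [-0.151 -0.988 -0.001] grip 0.995 F [ 0.3 -0.1  0.6] q [ 0.06 -0.3   0.73  2.11 -0.24  0.78 -0.78]
[ 0.44  -0.365  0.085] -> [-85.1   1.5 146.2] mm
[ 0.527 -0.377  0.085] -> [-13.3   0.2 196.7] mm
```

Tilt 35° holds. The approach is straight along the tool axis.

Request:
{"op": "step_arm", "data": {
  "increments": [
    {"claw": 1,"tx": -0.013,"ty": 0,"tz": 0.03,"spin": 0},
    {"claw": 1,"tx": -0.013,"ty": 0,"tz": 0.06,"spin": 0},
    {"claw": 1,"tx": -0.013,"ty": 0,"tz": 0.09,"spin": 0},
    {"claw": 1,"tx": -0.013,"ty": 0,"tz": 0.115,"spin": 0},
    {"claw": 1,"tx": -0.013,"ty": 0,"tz": 0.14,"spin": 0},
    {"claw": 1,"tx": -0.013,"ty": 0,"tz": 0.15,"spin": 0}
  ]
}}

```text
time: 24.05
position: [0.4098, -0.3572, 0.2535]
tool_rot: [2.948, -0.223, 0.923]
ft_force: [-1.1, 1.3, -0.3]
grip_width: 0.998
```

Run:
```python
from h import *
go((.527,-.377,.085))
t=imaging.get_image('top');s=imaging.get_image('scene')
a=cv2.resize(t[185:285,380:480],None,fx=3.9,fy=3.9,interpolation=cv2.INTER_CUBIC)
b=cv2.resize(s[190:290,160:260],None,fx=3.9,fy=3.9,interpolation=cv2.INTER_CUBIC)
cv2.imwrite('pics/a1.png',np.hstack([a,b]))
st=get_state();Q=R.from_rotvec(st['tool_rot']).as_matrix();g=st['position']+Q[:,2]*.1635
print(proj('top',g),proj('scene',g),proj('top',[g+Q[:,2]*.045]))
```

```text
t 24.05 grasp [ 0.5019 -0.3711  0.1192] tool z [ 0.564 -0.085 -0.822] y [-0.15  -0.989 -0.001] grip 0.998 F [-1.1  1.3 -0.3] q [-0.13  0.13  0.97  2.14 -0.9   0.61 -0.23]
[ 0.527 -0.377  0.085] -> [ 1.6  2.1 42.7] mm
[[426.96524747 241.86477143]] [[201.91904854 225.36255658]] [[423.59200056 234.11215124]]
```

View pics/a1.png

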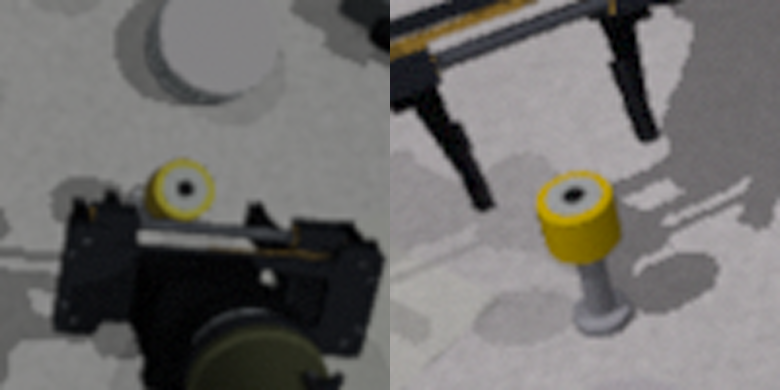

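Top crop: drum dot at full-image (427.7,233), between the fingers; scene: dot (207.4,239.5), target upright ahead of the jaws. Centre ≈ (0.528,-0.380); a 5 mm shift and advance.

Request:
{"op": "step_arm", "data": {
  "increments": [
    {"claw": 1,"tx": 0.001,"ty": 0.005,"tz": 0.008,"spin": 0},
    {"claw": 1,"tx": 0.001,"ty": 0.005,"tz": 0.018,"spin": 0},
    {"claw": 1,"tx": 0.001,"ty": 0.005,"tz": 0.028,"spin": 0},
    {"claw": 1,"tx": 0.001,"ty": 0.005,"tz": 0.038,"spin": 0},
    {"claw": 0.8,"tx": 0.001,"ty": 0.005,"tz": 0.044,"spin": 0},
    {"claw": 0.7,"tx": 0.001,"ty": 0.005,"tz": 0.044,"spin": 0},
    {"claw": 0.6,"tx": 0.001,"ty": 0.005,"tz": 0.044,"spin": 0},
    {"claw": 0.55,"tx": 0.001,"ty": 0.005,"tz": 0.044,"spin": 0}
  ],
  "force": 15
}}

```text
time: 24.82
position: [0.4337, -0.3676, 0.2217]
tool_rot: [2.945, -0.225, 0.929]
ft_force: [-0.1, 0.3, -0.5]
grip_width: 0.781
```

Run:
```python
from h import *
print(onz('top',(427.7,232.9),.1),onz('scene',(207.4,239.5),.1))
go((.528,-.380,.083))
```

```text
[ 0.52683598 -0.38142009  0.1       ] [ 0.52766326 -0.37746257  0.1       ]
t 24.82 grasp [ 0.5265 -0.3818  0.0878] tool z [ 0.567 -0.087 -0.819] y [-0.152 -0.988 -0.   ] grip 0.781 F [-0.1  0.3 -0.5] q [-0.04  0.27  0.89  2.11 -1.11  0.62 -0.08]
[ 0.528 -0.38   0.083] -> [-1.7 -2.   4.6] mm
```

Request:
{"op": "step_arm", "data": {
  "increments": [
    {"claw": 0.6,"tx": -0.001,"ty": -0.001,"tz": 0.004,"spin": 0},
    {"claw": 0.55,"tx": -0.001,"ty": -0.001,"tz": 0.004,"spin": 0},
    {"claw": 0.5,"tx": -0.001,"ty": -0.001,"tz": 0.004,"spin": 0},
    {"claw": 0.48,"tx": -0.001,"ty": -0.001,"tz": 0.004,"spin": 0},
    {"claw": 0.46,"tx": -0.001,"ty": -0.001,"tz": 0.004,"spin": 0},
    {"claw": 0.4,"tx": -0.001,"ty": -0.001,"tz": 0.004,"spin": 0},
    {"claw": 0.3,"tx": -0.001,"ty": -0.001,"tz": 0.004,"spin": 0},
    {"claw": 0.2,"tx": -0.001,"ty": -0.001,"tz": 0.004,"spin": 0}
  ],
  "force": 20
}}

```text
time: 25.48
position: [0.4358, -0.3662, 0.217]
tool_rot: [2.946, -0.224, 0.928]
ft_force: [0.1, 1.5, 1.3]
grip_width: 0.477
```

Run:
```python
from h import *
go()
```

```text
t 25.48 grasp [ 0.5285 -0.3802  0.083 ] tool z [ 0.567 -0.086 -0.819] y [-0.151 -0.989 -0.001] grip 0.477 F [0.1 1.5 1.3] q [-0.04  0.28  0.89  2.11 -1.13  0.62 -0.07]
```

Opening 0.477 ≈ 41.5 mm: drum gripped. Lift gently straight up.

Request:
{"op": "step_arm", "data": {
  "increments": [
    {"claw": 0.2,"tx": 0,"ty": 0,"tz": 0,"spin": 0},
    {"claw": 0.2,"tx": 0.003,"ty": 0,"tz": -0.004,"spin": 0},
    {"claw": 0.2,"tx": 0.007,"ty": 0,"tz": -0.01,"spin": 0},
    {"claw": 0.2,"tx": 0.014,"ty": 0,"tz": -0.02,"spin": 0},
    {"claw": 0.2,"tx": 0.023,"ty": 0,"tz": -0.033,"spin": 0},
    {"claw": 0.2,"tx": 0.034,"ty": 0,"tz": -0.049,"spin": 0},
    {"claw": 0.2,"tx": 0.044,"ty": 0,"tz": -0.063,"spin": 0},
    {"claw": 0.2,"tx": 0.05,"ty": 0,"tz": -0.072,"spin": 0}
  ],
  "force": 25
}}

```text
time: 26.15
position: [0.4348, -0.3672, 0.3058]
tool_rot: [2.944, -0.226, 0.928]
ft_force: [0.3, 0.5, -2.8]
grip_width: 0.474
```

Run:
```python
from h import *
t=imaging.get_image('top');s=imaging.get_image('scene')
a=cv2.resize(t[185:285,380:480],None,fx=3.9,fy=3.9,interpolation=cv2.INTER_CUBIC)
b=cv2.resize(s[160:260,160:260],None,fx=3.9,fy=3.9,interpolation=cv2.INTER_CUBIC)
cv2.imwrite('pics/a2.png',np.hstack([a,b]))
go(stand(-.16,0,.13),stand(-.16,0,.10),stand(-.003,0,.09))
```

```text
t 26.25 grasp [ 0.5283 -0.3818  0.1726] tool z [ 0.569 -0.088 -0.818] y [-0.152 -0.988  0.001] grip 0.478 F [ 0.3  0.  -2.7] q [-0.21  0.1   1.03  2.05 -0.75  0.66 -0.41]
[0.4681 0.0969 0.15  ] -> [-121. -464.  -58.] mm
[0.4681 0.0969 0.12  ] -> [-138.2 -464.   -33.4] mm
[0.6225 0.0685 0.11  ] -> [ -15.7 -459.5   65.1] mm
```

View pics/a2.png

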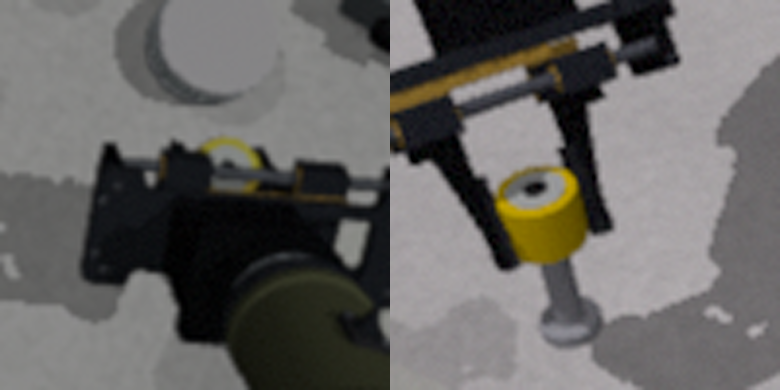

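Scene crop: target hangs upright (drum dot (537,188), foot (570,322) in crop). Before carrying, check uprightness numerically and how far the carriage side plate reaches toward the gripper body.

Run:
```python
from h import *
g=np.array([.5283,-.3818,.1726])
print('pred top',proj('scene',g+[0,0,.017]),'foot top',proj('scene',g+[0,0,-.075]),'meas (197.7,208.2),(206.2,242)')
p1=tri({'scene':(325+243/3.2,40+207/3.2),'top':(150+277/5.2,150+245/5.2)})
p2=tri({'scene':(325+300/3.2,40+232/3.2),'top':(150+300/5.2,150+120/5.2)})
for p in(p1,p2): print(S.T@(p[0]-RING),p[1])
for x in(.58,.62,.66): pass
```

```text
pred top [[197.72906979 208.78905486]] foot top [[205.97398969 241.43946436]] meas (197.7,208.2),(206.2,242)
[-0.02477687  0.08799086  0.2523965 ] 0.0033060595853393647
[0.03294406 0.08935646 0.25361004] 0.000267895784655328
```

Upright to within a pixel; carriage plate face at stand y ≈ 88 mm and x ≥ -25 mm, clear of the body path. Carry to the front of the stand.

Request:
{"op": "step_arm", "data": {
  "increments": [
    {"claw": 0.2,"tx": -0.003,"ty": -0.01,"tz": -0.001,"spin": 0},
    {"claw": 0.2,"tx": -0.008,"ty": -0.03,"tz": -0.004,"spin": 0},
    {"claw": 0.2,"tx": -0.015,"ty": -0.058,"tz": -0.007,"spin": 0},
    {"claw": 0.2,"tx": -0.023,"ty": -0.088,"tz": -0.011,"spin": 0},
    {"claw": 0.2,"tx": -0.031,"ty": -0.118,"tz": -0.015,"spin": 0},
    {"claw": 0.2,"tx": -0.039,"ty": -0.148,"tz": -0.019,"spin": 0},
    {"claw": 0.2,"tx": -0.047,"ty": -0.178,"tz": -0.023,"spin": 0},
    {"claw": 0.2,"tx": -0.055,"ty": -0.208,"tz": -0.026,"spin": 0}
  ]
}}

```text
time: 26.92
position: [0.4062, -0.1501, 0.2929]
tool_rot: [2.947, -0.225, 0.924]
ft_force: [1.2, -0.2, -1.7]
grip_width: 0.476
```

Request:
{"op": "step_arm", "data": {
  "increments": [
    {"claw": 0.2,"tx": -0.008,"ty": -0.03,"tz": -0.004,"spin": 0},
    {"claw": 0.2,"tx": -0.016,"ty": -0.06,"tz": -0.008,"spin": 0},
    {"claw": 0.2,"tx": -0.024,"ty": -0.09,"tz": -0.012,"spin": 0},
    {"claw": 0.2,"tx": -0.032,"ty": -0.12,"tz": -0.016,"spin": 0},
    {"claw": 0.2,"tx": -0.04,"ty": -0.15,"tz": -0.02,"spin": 0},
    {"claw": 0.2,"tx": -0.048,"ty": -0.18,"tz": -0.024,"spin": 0},
    {"claw": 0.2,"tx": -0.056,"ty": -0.21,"tz": -0.028,"spin": 0},
    {"claw": 0.2,"tx": -0.061,"ty": -0.23,"tz": -0.03,"spin": 0}
  ]
}}

```text
time: 27.58
position: [0.3873, 0.0816, 0.2763]
tool_rot: [2.943, -0.232, 0.913]
ft_force: [0.9, -0.1, -3.0]
grip_width: 0.475
```

Run:
```python
from h import *
go(stand(-.10,-.004,.105),stand(-.06,-.004,.095),stand(-.004,-.004,.095))
```

```text
t 27.58 grasp [0.4786 0.0664 0.1416] tool z [ 0.559 -0.093 -0.824] y [-0.158 -0.987  0.004] grip 0.475 F [ 0.9 -0.1 -3. ] q [-0.22 -0.3  -0.18  2.41  0.5   0.56 -2.5 ]
[0.5264 0.0821 0.125 ] -> [ 27.5 -23.1  38.9] mm
[0.5658 0.0749 0.115 ] -> [ 54.8 -22.2  69.8] mm
[0.6208 0.0648 0.115 ] -> [100.9 -20.9 101.5] mm
```

Request:
{"op": "step_arm", "data": {
  "increments": [
    {"claw": 0.2,"tx": 0.008,"ty": -0.006,"tz": 0.01,"spin": 0},
    {"claw": 0.2,"tx": 0.018,"ty": -0.014,"tz": 0.024,"spin": 0},
    {"claw": 0.2,"tx": 0.028,"ty": -0.023,"tz": 0.039,"spin": 0},
    {"claw": 0.2,"tx": 0.041,"ty": -0.023,"tz": 0.054,"spin": 0},
    {"claw": 0.2,"tx": 0.05,"ty": -0.022,"tz": 0.064,"spin": 0},
    {"claw": 0.2,"tx": 0.055,"ty": -0.022,"tz": 0.07,"spin": 0},
    {"claw": 0.2,"tx": 0.055,"ty": -0.022,"tz": 0.07,"spin": 0}
  ]
}}

```text
time: 28.17
position: [0.4759, 0.0896, 0.25]
tool_rot: [2.945, -0.229, 0.913]
ft_force: [0.6, 0.3, -2.3]
grip_width: 0.474
```

Run:
```python
from h import *
go(stand(-.004,-.004,.095),stand(-.004,-.004,.083))
s=imaging.get_image('scene')
cv2.imwrite('pics/p1.png',cv2.resize(s[60:230,310:450],None,fx=3.5,fy=3.5,interpolation=cv2.INTER_CUBIC))
st=get_state();Q=R.from_rotvec(st['tool_rot']).as_matrix();g=st['position']+Q[:,2]*.1635
print((proj('scene',[g+[0,0,.017],g-[0,0,.083]])-[310,60])*3.5)
```

```text
t 28.17 grasp [0.5672 0.0747 0.1152] tool z [ 0.558 -0.091 -0.824] y [-0.156 -0.988  0.004] grip 0.474 F [ 0.6  0.3 -2.3] q [-0.16 -0.04 -0.19  2.27  0.65  0.46 -2.6 ]
[0.6208 0.0648 0.115 ] -> [44.8  1.5 31. ] mm
[0.6208 0.0648 0.103 ] -> [38.   1.4 40.9] mm
[[177.84392008 335.93275171]
 [169.05173924 439.69778964]]
```

View pics/p1.png

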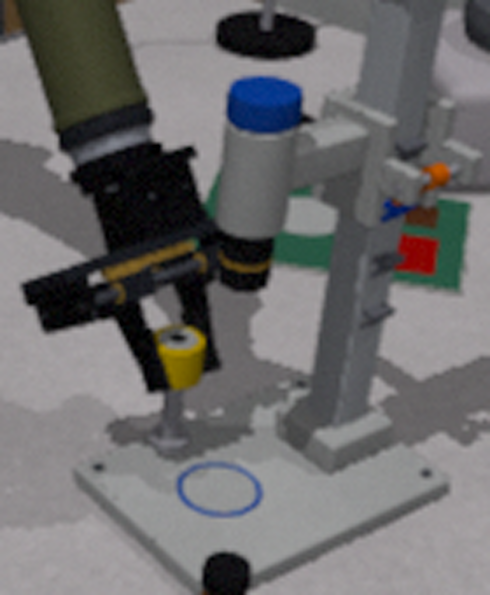

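Image: target upright over the front of the plate (foot at (167,443) in crop, prediction (169,440)), ring at (220,489), gripper clear of lens. Advance halfway and check.

Request:
{"op": "step_arm", "data": {
  "increments": [
    {"claw": 0.2,"tx": 0.006,"ty": 0,"tz": 0.004,"spin": 0},
    {"claw": 0.2,"tx": 0.013,"ty": 0,"tz": 0.009,"spin": 0},
    {"claw": 0.2,"tx": 0.02,"ty": 0.001,"tz": 0.014,"spin": 0},
    {"claw": 0.2,"tx": 0.025,"ty": 0.001,"tz": 0.017,"spin": 0},
    {"claw": 0.2,"tx": 0.025,"ty": 0.001,"tz": 0.017,"spin": 0}
  ]
}}

```text
time: 28.63
position: [0.5068, 0.0845, 0.2528]
tool_rot: [2.944, -0.228, 0.921]
ft_force: [-1.1, 0.0, -2.8]
grip_width: 0.474
```

Run:
```python
from h import *
go(stand(-.004,-.004,.095),stand(-.004,-.004,.083))
```

```text
t 28.63 grasp [0.5988 0.0698 0.1185] tool z [ 0.563 -0.09  -0.822] y [-0.155 -0.988  0.002] grip 0.474 F [-1.1  0.  -2.8] q [-0.14  0.02 -0.17  2.21  0.65  0.45 -2.56]
[0.6208 0.0648 0.115 ] -> [16.5  1.5 15.7] mm
[0.6208 0.0648 0.103 ] -> [ 9.7  1.5 25.5] mm
```

Request:
{"op": "step_arm", "data": {
  "increments": [
    {"claw": 0.2,"tx": 0.006,"ty": 0.001,"tz": 0.005,"spin": 0},
    {"claw": 0.2,"tx": 0.012,"ty": 0.001,"tz": 0.011,"spin": 0},
    {"claw": 0.2,"tx": 0.016,"ty": 0.001,"tz": 0.015,"spin": 0},
    {"claw": 0.2,"tx": 0.014,"ty": 0.001,"tz": 0.019,"spin": 0},
    {"claw": 0.2,"tx": 0.012,"ty": 0.001,"tz": 0.022,"spin": 0},
    {"claw": 0.2,"tx": 0.012,"ty": 0.001,"tz": 0.022,"spin": 0}
  ]
}}

```text
time: 29.13
position: [0.5267, 0.0802, 0.2393]
tool_rot: [2.945, -0.226, 0.915]
ft_force: [0.3, -0.3, -4.3]
grip_width: 0.474
```

Run:
```python
from h import *
go(stand(-.004,-.004,.083))
st=get_state();Q=R.from_rotvec(st['tool_rot']).as_matrix();g=st['position']+Q[:,2]*.1635
print('stand',S.T@(g-RING))
s=imaging.get_image('scene')
cv2.imwrite('pics/p2.png',cv2.resize(s[110:230,330:430],None,fx=5,fy=5,interpolation=cv2.INTER_CUBIC))
print((proj('scene',[g+[0,0,.017],g-[0,0,.083]])-[330,110])*5)
```

```text
t 29.13 grasp [0.6182 0.0654 0.1046] tool z [ 0.56  -0.091 -0.824] y [-0.154 -0.988  0.004] grip 0.474 F [ 0.3 -0.3 -4.3] q [-0.14  0.08 -0.15  2.17  0.68  0.42 -2.57]
[0.6208 0.0648 0.103 ] -> [1.3 0.2 2.8] mm
stand [-0.00668923 -0.00384814  0.08459551]
[[214.54681813 292.69685667]
 [198.14978965 441.07317925]]
```

View pics/p2.png

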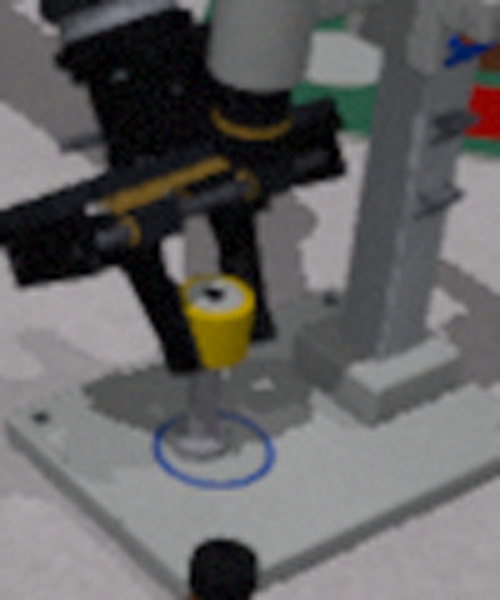

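Image: foot at (200,441), ring centre (213,448) – inside but ~8 mm off toward -x. Shift 4 mm forward, 2 mm sideways, then settle down.

Request:
{"op": "step_arm", "data": {
  "increments": [
    {"claw": 0.2,"tx": 0.002,"ty": -0.001,"tz": 0.001,"spin": 0},
    {"claw": 0.2,"tx": 0.0033,"ty": -0.002,"tz": 0.0023,"spin": 0},
    {"claw": 0.2,"tx": 0.0033,"ty": -0.002,"tz": 0.0023,"spin": 0},
    {"claw": 0.2,"tx": 0.003,"ty": -0.002,"tz": 0.003,"spin": 0},
    {"claw": 0.2,"tx": 0.0027,"ty": -0.002,"tz": 0.0033,"spin": 0},
    {"claw": 0.2,"tx": 0.0027,"ty": -0.002,"tz": 0.0033,"spin": 0}
  ]
}}

```text
time: 29.68
position: [0.5316, 0.0817, 0.2396]
tool_rot: [2.944, -0.226, 0.919]
ft_force: [0.0, -0.1, -2.8]
grip_width: 0.472
```

Run:
```python
from h import *
go()
st=get_state();Q=R.from_rotvec(st['tool_rot']).as_matrix();g=st['position']+Q[:,2]*.1635
print('stand',S.T@(g-RING))
```

```text
t 29.68 grasp [0.6235 0.067  0.1051] tool z [ 0.562 -0.09  -0.822] y [-0.154 -0.988  0.003] grip 0.472 F [ 0.  -0.1 -2.8] q [-0.14  0.09 -0.15  2.16  0.69  0.42 -2.58]
stand [-0.00179555 -0.00136878  0.0851008 ]
```

Request:
{"op": "step_arm", "data": {
  "increments": [
    {"claw": 0.2,"tx": -0.0006,"ty": 0,"tz": 0.0008,"spin": 0},
    {"claw": 0.2,"tx": -0.0009,"ty": 0,"tz": 0.0013,"spin": 0},
    {"claw": 0.2,"tx": -0.0011,"ty": 0,"tz": 0.0016,"spin": 0},
    {"claw": 0.2,"tx": -0.0011,"ty": 0,"tz": 0.0016,"spin": 0}
  ]
}}

```text
time: 30.02
position: [0.5317, 0.0817, 0.2376]
tool_rot: [2.944, -0.226, 0.919]
ft_force: [-0.2, 0.7, -2.2]
grip_width: 0.476
```

Request:
{"op": "step_arm", "data": {
  "increments": [
    {"claw": 0.2,"tx": -0.0003,"ty": 0,"tz": 0.0004,"spin": 0},
    {"claw": 0.2,"tx": -0.0003,"ty": 0,"tz": 0.0004,"spin": 0},
    {"claw": 0.2,"tx": -0.0003,"ty": 0,"tz": 0.0004,"spin": 0}
  ]
}}

```text
time: 30.27
position: [0.5319, 0.0817, 0.2375]
tool_rot: [2.944, -0.226, 0.92]
ft_force: [-0.6, -0.2, -1.8]
grip_width: 0.475
```

Run:
```python
from h import *
go()
st=get_state();Q=R.from_rotvec(st['tool_rot']).as_matrix();g=st['position']+Q[:,2]*.1635
print('stand',S.T@(g-RING))
```

```text
t 30.27 grasp [0.6238 0.067  0.1031] tool z [ 0.562 -0.09  -0.822] y [-0.154 -0.988  0.003] grip 0.475 F [-0.6 -0.2 -1.8] q [-0.14  0.09 -0.15  2.17  0.7   0.42 -2.59]
stand [-0.00151309 -0.00126029  0.08305298]
```

Request:
{"op": "step_arm", "data": {
  "increments": [
    {"claw": 0.2,"tx": -0.0004,"ty": 0,"tz": 0.0006,"spin": 0},
    {"claw": 0.2,"tx": -0.0004,"ty": 0,"tz": 0.0006,"spin": 0},
    {"claw": 0.2,"tx": -0.0004,"ty": 0,"tz": 0.0006,"spin": 0}
  ]
}}

```text
time: 30.52
position: [0.5322, 0.0817, 0.2373]
tool_rot: [2.944, -0.226, 0.921]
ft_force: [-1.5, 0.2, 3.4]
grip_width: 0.476
```

Request:
{"op": "step_arm", "data": {
  "increments": [
    {"claw": 0.2,"tx": 0,"ty": 0,"tz": 0,"spin": 0},
    {"claw": 0.2,"tx": 0,"ty": 0,"tz": 0,"spin": 0}
  ]
}}

```text
time: 30.68
position: [0.5322, 0.0817, 0.2373]
tool_rot: [2.944, -0.226, 0.921]
ft_force: [-2.5, -1.0, 5.2]
grip_width: 0.476
```

Foot bears on the plate (+5 N). Open gradually, then withdraw along the tool axis.

Request:
{"op": "step_arm", "data": {
  "increments": [
    {"claw": 0.5,"tx": 0,"ty": 0,"tz": 0,"spin": 0},
    {"claw": 0.52,"tx": 0,"ty": 0,"tz": 0,"spin": 0},
    {"claw": 0.56,"tx": 0,"ty": 0,"tz": 0,"spin": 0},
    {"claw": 0.62,"tx": 0,"ty": 0,"tz": 0,"spin": 0},
    {"claw": 0.7,"tx": 0,"ty": 0,"tz": 0,"spin": 0},
    {"claw": 0.8,"tx": 0,"ty": 0,"tz": 0,"spin": 0},
    {"claw": 0.85,"tx": 0,"ty": 0,"tz": 0,"spin": 0},
    {"claw": 0.85,"tx": 0,"ty": 0,"tz": 0,"spin": 0}
  ]
}}

```text
time: 31.35
position: [0.5317, 0.0818, 0.2364]
tool_rot: [2.944, -0.226, 0.919]
ft_force: [0.3, -0.4, 0.2]
grip_width: 0.811
```

Run:
```python
from h import *
go(stand(-.05,0,.09),stand(-.14,0,.11))
```

```text
t 31.35 grasp [0.6236 0.0671 0.102 ] tool z [ 0.562 -0.09  -0.822] y [-0.154 -0.988  0.003] grip 0.811 F [ 0.3 -0.4  0.2] q [-0.14  0.09 -0.15  2.17  0.7   0.41 -2.59]
[0.5763 0.077  0.11  ] -> [-35.1  -2.6 -34.1] mm
[0.4878 0.0933 0.13  ] -> [ -97.7   -5.  -101.7] mm
```

Request:
{"op": "step_arm", "data": {
  "increments": [
    {"claw": 0.9,"tx": -0.008,"ty": 0,"tz": -0.008,"spin": 0},
    {"claw": 0.9,"tx": -0.02,"ty": -0.001,"tz": -0.02,"spin": 0},
    {"claw": 0.9,"tx": -0.035,"ty": -0.002,"tz": -0.034,"spin": 0},
    {"claw": 0.9,"tx": -0.053,"ty": -0.003,"tz": -0.053,"spin": 0},
    {"claw": 0.9,"tx": -0.072,"ty": -0.004,"tz": -0.073,"spin": 0},
    {"claw": 0.9,"tx": -0.09,"ty": -0.005,"tz": -0.093,"spin": 0},
    {"claw": 0.9,"tx": -0.098,"ty": -0.005,"tz": -0.102,"spin": 0},
    {"claw": 0.9,"tx": -0.098,"ty": -0.005,"tz": -0.102,"spin": 0}
  ]
}}

```text
time: 32.02
position: [0.3932, 0.1085, 0.2649]
tool_rot: [2.944, -0.223, 0.921]
ft_force: [0.8, -0.1, 0.3]
grip_width: 0.898
```

Run:
```python
from h import *
go()
t=imaging.get_image('top');s=imaging.get_image('scene')
a=cv2.resize(s[75:225,335:455],None,fx=3.3,fy=3.3,interpolation=cv2.INTER_CUBIC)
b=cv2.resize(t[100:300,160:460],None,fx=1.3,fy=1.3,interpolation=cv2.INTER_CUBIC)
c=np.zeros((495,790,3),np.uint8);c[:a.shape[0],:a.shape[1]]=a;c[:b.shape[0],400:400+b.shape[1]]=b[:,:390];cv2.imwrite('pics/f1.png',c)
hsv=cv2.cvtColor(s,cv2.COLOR_BGR2HSV)
for nm,lo,hi in(('blue',(100,90,40),(130,255,255)),('orange',(4,150,120),(16,255,255)),('yel',(20,120,60),(35,255,255))):
    k,_,st,ce=cv2.connectedComponentsWithStats(cv2.inRange(hsv,lo,hi))
    for i in range(1,k):
        if st[i,4]>8 and 340<st[i,0]<460 and st[i,1]<220: print(nm,st[i],ce[i].round(1))
```

```text
t 32.02 grasp [0.4853 0.0938 0.1306] tool z [ 0.563 -0.089 -0.821] y [-0.152 -0.988  0.004] grip 0.898 F [ 0.8 -0.1  0.3] q [-0.23 -0.24 -0.24  2.4   0.58  0.55 -2.63]
blue [414  45  30  14 275] [428.1  51.3]
blue [375  82  21  16 298] [385.1  89.5]
blue [419 117   9   6  29] [421.9 119.8]
blue [361 193  11  14  26] [364.2 200.7]
blue [376 194   9  13  24] [381.2 200.5]
orange [432 107   6   5  23] [434.8 108.9]
yel [374 134  13   4  19] [379.4 135.9]
yel [366 166  17  19 189] [373.5 176.5]
```

View pics/f1.png

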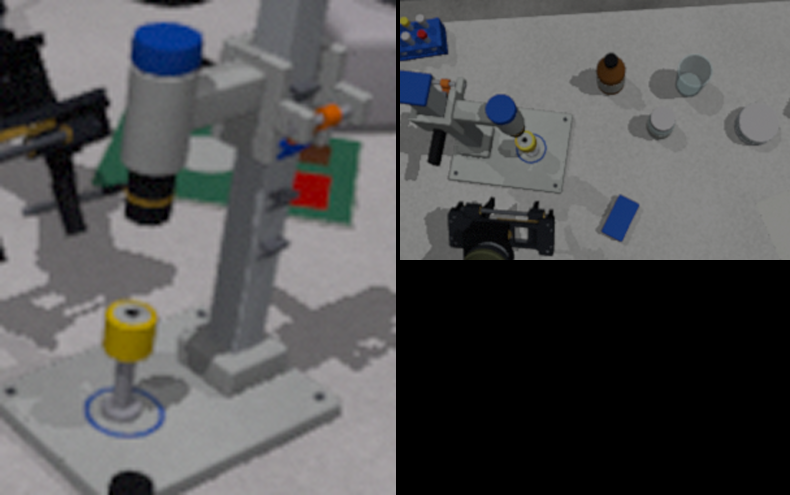

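The target stands upright inside the ring (foot (122,408), ring centre (125,412) in the crop). Camera cap and pawl are unchanged on the blue tooth, the bystanders are in place and the gripper is clear. Handing in.

```bash
python3 -c "
from bench import workorder; print(workorder.close_job())"
```

```text
the job is handed in; nothing more can be done
None
```

The job is handed in at about 32 s of the 67 s allowed; the hand-in gives no verdict, so the result below rests on my own last checks.

**Camera:** I lifted it by the lug to about 0.097, lowered it onto the blue tooth and let go. The image showed a net rise of about 44 mm (45 mm expected). The orange pawl stayed at the same spot over the blue tooth through to the last picture.

**Calibration target:** I gripped it by the drum, carried it upright and pressed it down with about 5 N before opening. By the arm's reading it stands about 2 mm from the ring's centre. After I backed away, the image shows it upright with its foot wholly inside the ring. I judged the inside-the-ring part by eye plus that reading.

**Tilt:** The move commands have no tilt axis. I got the 35° tool tilt by pushing against the arm's reach limits in free space, which cost about 13 s. Tool-wrist force readings stayed within a few newtons.

**Other checks:** The bystanders look unmoved by eye in the final top view; I did not measure them. The two cameras disagreed on the ring by up to 4 mm, so I used the value between. Joint 7 ran to -2.63 of its -2.69 limit but stayed inside it. I viewed 11 pictures, one over the budget of 10.

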